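# Load the check plate into a plate reader's sloping bay

## Task

Load the check plate with the orange grip bar into the reader's sloping loading bay: tuck its brass-coloured tongue under the blue lip along the bay's lower edge, with the opposite edge still raised, then lower that edge until the plate lies flat and fully home on the bay's floor, keeping hold of it (or a finger on it) until it is down. Then let go, and leave the blue-gripped plate, the bottle and the tip box where they stand.

Things in the scene. Friction and masses are not known exactly. Their poses are not given: they have to be found in the camera images.
- plate_orange: The plate to load, 0.3 kg, 100 mm (x) by 124 mm (y), flat on the bench: brass tongue 5 mm thick along its -x edge, the one towards the robot (x -50 to -26 mm); dark body 14 mm thick (x -26 to +50) with glass windows; upright orange grip bar on top. Origin: centre of the underside; x from the tongue to the opposite edge, z up. Its place may be swapped with the blue-gripped plate's.
- plate_orange_tongue (a point): On the plate to load: middle of the tongue's free edge, at the underside (x = -50 mm, y = 0, z = 0 in the plate's frame).
- plate_orange_grip (a point): On the plate to load: centre of the grip bar's thickness and length, 38 mm above the plate's underside (x = +12, y = 0, z = 38 mm in its frame). The bar is 14 mm thick (plate's x), 62 mm long (plate's y) and reaches from the body's top, z = 14 mm, to z = 50 mm; pinch it across the 14 mm.
- bay: Fixed loading bay of the white plate reader: grey pocket floor sloping at 26 degrees, low edge towards the robot. Origin: centre of the floor, 70 mm above the bench; x up the slope, y across, z square to the floor. Pocket 104 mm long (x -52 to +52), 134 mm wide (y -67 to +67). Loaded, the plate's frame coincides with the bay's, with 2 mm of play either way along x and 5 mm along y.
- bay_lip (a point): Middle of the blue lip's free edge, on its underside (bay frame x = -39, y = 0, z = 14 mm). Lip 128 mm wide, 3 mm thick, overhanging the floor from the blue stop wall at x = -52 mm; underside 12 mm above the floor at the wall, 14 mm here; top 18 mm. The tongue enters freely when the plate's other edge is raised 10 to 25 degrees from the sloping floor; level with the floor the plate cannot get in.
- bay_end (a point): Middle of the pocket's upper end, on the floor (bay frame x = +52, y = 0, z = 0). Two white end blocks, 12 mm high, stand here, left and right of a gap; white side walls at y = -67 and +67 mm are 9 mm high. To the +y side of the bay lies a 50 mm high bridge (from y = +90 mm) and then the reader's white housing, 258 mm high, from y = +155 mm.
- plate_blue: The other check plate, not to be moved: same shape, size, frame and way of lying as the plate to load, but with a blue grip bar.
- bottle: Bystander: closed bottle, 60 mm across and 120 mm high, beyond the plates. Origin at the centre of its base.
- tip_box: Bystander: blue box of yellow tips, 120 (x) x 85 (y) x 59 mm high. Origin at the centre of its base.

How it is judged:
On the way, in this order (a step that is already met when the one before it is completed fails the run):
1. the tongue is under the lip while the opposite edge is still raised (x of plate_orange_tongue in the frame of bay between -0.056 and -0.041 m and z of plate_orange_tongue in the frame of bay between -0.004 and 0.011 m and y of plate_orange_tongue in the frame of bay between -0.02 and 0.02 m and angle between the z axis of plate_orange and the z axis of bay, either way round above 0.06 rad), for 0.1 s.
2. the plate is down on the bay's floor while the fingers still touch it (x of plate_orange in the frame of bay between -0.006 and 0.006 m and y of plate_orange in the frame of bay between -0.009 and 0.009 m and z of plate_orange in the frame of bay between -0.004 and 0.003 m and angle between the z axis of plate_orange and the z axis of bay, either way round below 0.045 rad and contact force between the fingers and plate_orange above 0.2 N), for 0.05 s.
At the end, for the whole second after the job is handed in: The orange-gripped plate lies at rest in the bay, tongue under the lip: its origin within 6 mm along x, 9 mm along y and 3 mm in height of the bay's origin (bay frame), level with the floor to 2.5 degrees, and released (x of plate_orange in the frame of bay between -0.006 and 0.006 m and y of plate_orange in the frame of bay between -0.009 and 0.009 m and z of plate_orange in the frame of bay between -0.004 and 0.003 m and angle between the z axis of plate_orange and the z axis of bay, either way round below 0.045 rad and linear speed of plate_orange below 0.01 m/s and contact force between the fingers and plate_orange below 0.1 N); the robot touches nothing.
It fails at once if the blue-gripped plate is pushed more than 15 mm from its place (distance of plate_blue from where it was at the start of the episode above 0.015 m).
It fails at once if the bottle is pushed more than 15 mm from its place (distance of bottle from where it was at the start of the episode above 0.015 m).
It fails at once if the tip box is pushed more than 15 mm from its place (distance of tip_box from where it was at the start of the episode above 0.015 m).
It also fails if it takes over 48 s, if anything falls off the work surface, if the arm or the gripper's body presses on something with over 40 N, if the wrist force passes 120 N, or if a joint passes its speed limit or range.

## Robot

A 6-joint arm with a two-finger parallel gripper is mounted at the origin on the work surface. World frame = base frame: x ahead of the robot, y to its left, z up, the work surface at z = 0. Lengths are in m, angles in rad, forces in N, time in s.
With the tool pointing down it reaches from about 0.375 to 0.9 m from the base axis. Payload 3.1 kg.
Tool frame: the origin (TCP) lies midway between the tips of the shut fingers; the grasp point (between the pads) lies 19 mm behind it (env.pinch_z is the distance from the TCP to the grasp point, in m); z points along the fingers, y is the direction in which the jaws open and shut (so a half turn about z gives the same grasp; the last joint's range is limited). The gripper opens to 85 mm and grips with 20 to 120 N. Pads are 22 mm wide; open, the fingers measure 114 mm over their backs; the gripper's body (76 mm by 85 mm) begins 54 mm behind the grasp point. The pads swing forward as they close: fully open they stand 13 mm farther back than shut.
Start: joints at [-1.456, 0.527, 1.433, -0, 1.181, -0.178], TCP at [0.18, -0.598, 0.231] pointing down, gripper open.
Joint ranges: [-3.08, 3.08], [-0.75, 2.2], [0.22, 2.44], [-1.43, 4.57], [0, 2.65], [-2.85, 2.85]. Speed limits (rad/s): [2.79, 2.79, 3.14, 3.14, 3.14, 3.14].

## Interface

Orientations are given as a unit quaternion [x, y, z, w].
In Python, from rig import env, vision gives the robot as it stands.
- The arm moves only by the tool jog_arm, never from a script. Its argument "commands" is a list of rows, each a list of 7 numbers: the shift along the tool's x, y, z in mm, then the turn, a rotation vector about the tool's x, y, z in degrees, then the opening, from 0 (shut) to 1 (fully open). In form: [[x, y, z, rx, ry, rz, claw], ...]. A call has 1 to 5 rows; each row shifts and turns the pose as measured when the row begins, along the tool's axes as they then stand; what a row does not reach is not made up. A row lasts 1/8 s, in which the tool goes at most 62.5 mm and 10.7 degrees, less where a joint would pass 70% of its speed; a pose out of reach is approached as far as the arm can. A call is refused whole if a number of a shift passes 62.5 or a number of a turn 10.7, either way. A call with a gripper value outside its range is refused whole. The fingers move at their own pace and stop on an object; "newtons" is the grip in N (left out, the last holds). Time passes only in rows, so rows that do not move let the fingers close. It gives the time, the measured TCP pose, the force and the opening at its end, in the units of the state.
- env.observe(): the state, without advancing time (a new reading comes with each control period).
- vision.read_camera(name): name is "scene" or "top" or "wrist"; returns the picture (384x512x3 uint8, blue, green, red); there is no depth.
- vision.camera_model(name): a dict with "fov_y" (degrees; the focal length in pixels is half the picture's height over the tangent of half this angle, whatever the lens; pixels are square), "cx", "cy" (the principal point, pixels), "rvec" (rotation vector, rad) and "tvec" (3), from world to camera coordinates, as OpenCV has them; the wrist camera has in their place "hand_eye" (4x4, takes a point from camera to tool coordinates, whose origin is the TCP and whose axes are the flange's). Camera axes: x right, y down, z forward; pixel columns grow to the right and rows downward; lengths in m; the calibration is good to about 2 mm. A picture is of the moment at which its call begins: read the wrist's pose just before it. camera_model takes no time and is no camera call.
- env.close_job(): hands the job in, once; it reports no verdict.
The state is a dict: "time": time; "qpos": joint angles; "joint_velocities": joint speeds; "effort": joint torques, N m; "tcp_pos": TCP position; "ee_rot": TCP orientation; "ft_force": force on the tool from outside, world axes, zero at the start; "torque": the same for the moment, N m; "grip_width": opening from 0.0 (shut) to 1.0 (fully open).
Only numpy, scipy, OpenCV 4.12 (cv2) and the standard library are available. Lean on these libraries where they do the work, as an engineer would, in place of code of your own. Each camera call takes 0.05 s, during which the arm holds its last target.

## Working session

There is one attempt and no reset: what is moved stays moved. The work goes in short steps, Python scripts to look and compute and a tool call to move; the robot and the scene stay as the last step left them, time stands still between calls to the robot, and variables do not carry over. Pictures are saved under pics/ and viewed, and the job is handed in when it is done.

Besides the shell and the picture viewer there is one more tool, called after "Emit:" as name(argument=value, ...) on one line, values as JSON. jog_arm: Moves the arm, as the interface text tells. Its arguments: {"type":"object","properties":{"commands":{"type":"array","items":{"type":"array","items":{"type":"number"}}},"newtons":{"type":"number"}},"required":["commands"]}

```bash
ls; mkdir -p pics
python3 - <<'E'
from rig import env, vision
import cv2
s=env.observe(); print(s['time'],s['tcp_pos'],s['ee_rot'],s['grip_width'],env.pinch_z)
for n in ['scene','top']:
    cv2.imwrite(f'pics/{n}0.png',vision.read_camera(n)); print(n,vision.camera_model(n))
print(vision.camera_model('wrist'))
E
```

```text
pics
0.0 [ 0.18033784 -0.59765122  0.23034572] [ 9.89300797e-01  1.45886001e-01  3.39203518e-05 -1.09822299e-03] 1.0006203185230482 0.0187
scene {'fov_y': 49.058565447450434, 'cx': 255.12261770847786, 'cy': 186.3445867634959, 'rvec': array([ 1.8297983 ,  1.6238558 , -0.72495347]), 'tvec': array([ 0.01655687, -0.34227289,  1.33219051])}
top {'fov_y': 55.86386781568727, 'cx': 258.99914054169597, 'cy': 191.37375760031256, 'rvec': array([ 2.14789825, -2.17904119,  0.0871367 ]), 'tvec': array([-0.0478337 ,  0.60268852,  0.83294973])}
{'fov_y': 65.94361144032956, 'cx': 252.79032123177018, 'cy': 192.18458779146962, 'hand_eye': array([[-5.75073360e-04, -9.53344440e-01, -3.01884163e-01,
         7.74337836e-02],
       [ 9.99999788e-01, -4.56133227e-04, -4.64486646e-04,
         9.23493258e-04],
       [ 3.05116364e-04, -3.01884366e-01,  9.53344501e-01,
        -1.43770640e-01],
       [ 0.00000000e+00,  0.00000000e+00,  0.00000000e+00,
         1.00000000e+00]])}
```

View pics/scene0.png

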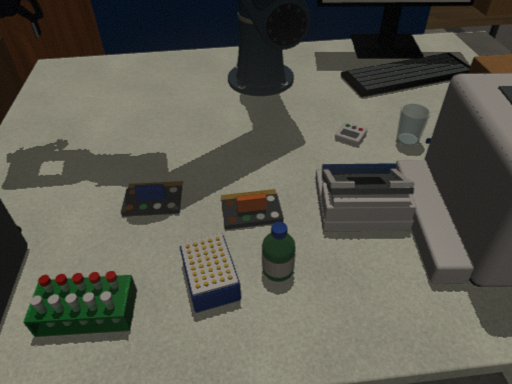

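View pics/top0.png

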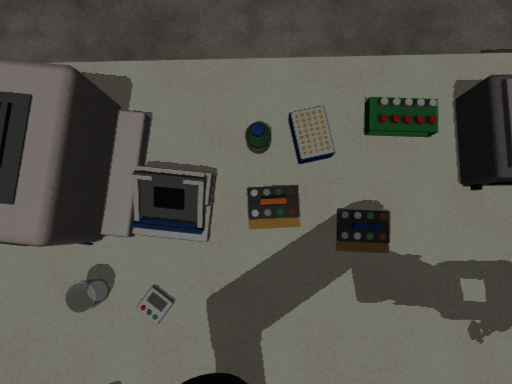

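The orange plate is near (273,207) in the top view and the blue-gripped one near (363,230). The bay is around (172,203). I'll enlarge these for corner measurement.

```bash
cat > h.py <<'E'
import numpy as np,cv2
from rig import env,vision
from scipy.spatial.transform import Rotation as R
def cam(n):
    m=vision.camera_model(n); f=192/np.tan(np.radians(m['fov_y']/2))
    K=np.array([[f,0,m['cx']],[0,f,m['cy']],[0,0,1]])
    if 'rvec' in m: return K,np.array(m['rvec']),np.array(m['tvec'])
    s=env.observe(); T=np.eye(4);T[:3,:3]=R.from_quat(s['ee_rot']).as_matrix();T[:3,3]=s['tcp_pos']
    W=np.linalg.inv(T@m['hand_eye']); return K,cv2.Rodrigues(W[:3,:3])[0].ravel(),W[:3,3]
def proj(c,P): return cv2.projectPoints(np.array(P,float).reshape(-1,1,3),c[1],c[2],c[0],None)[0].reshape(-1,2)
def atz(c,uv,z):
    K,r,t=c; Rm=cv2.Rodrigues(r)[0]; C=-Rm.T@t
    d=Rm.T@np.linalg.inv(K)@np.array([uv[0],uv[1],1.]); return C+d*(z-C[2])/d[2]
def crop(img,x0,y0,x1,y1,k,fn,bright=1.6,step=10):
    im=cv2.resize(img[y0:y1,x0:x1],None,fx=k,fy=k,interpolation=cv2.INTER_CUBIC)
    im=cv2.convertScaleAbs(im,alpha=bright)
    for x in range((x0//step+1)*step,x1,step):
        cv2.line(im,((x-x0)*k,0),((x-x0)*k,5),(0,255,255),1); cv2.putText(im,str(x),((x-x0)*k-8,15),0,.35,(0,255,255),1)
    for y in range((y0//step+1)*step,y1,step):
        cv2.line(im,(0,(y-y0)*k),(5,(y-y0)*k),(0,255,255),1); cv2.putText(im,str(y),(6,(y-y0)*k+4),0,.35,(0,255,255),1)
    cv2.imwrite(fn,im)
E
python3 - <<'E'
from h import *
t=cv2.imread('pics/top0.png');s=cv2.imread('pics/scene0.png')
crop(t,235,175,315,235,10,'pics/a1.png')
crop(t,120,155,220,245,6,'pics/a2.png')
crop(s,305,150,425,240,6,'pics/a3.png')
crop(s,210,180,300,235,8,'pics/a4.png')
E
```

```text
(no output)
```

View pics/a1.png

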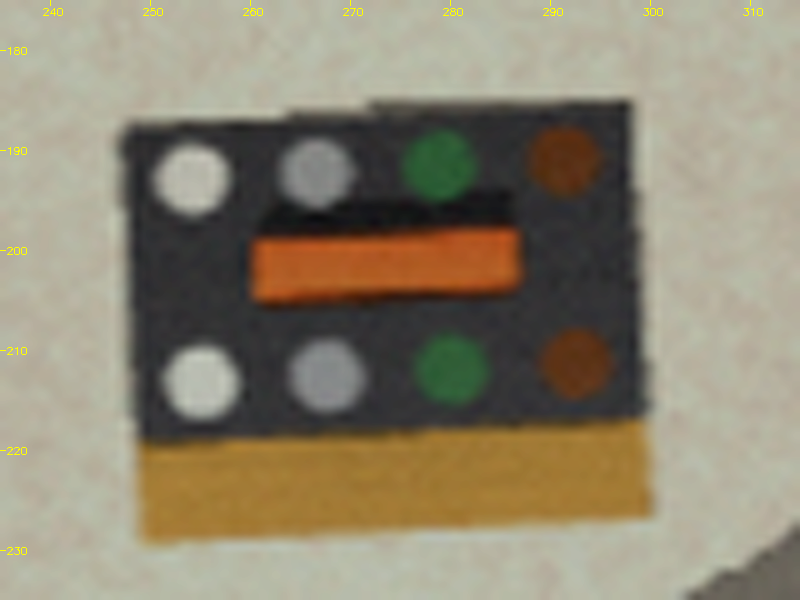

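View pics/a2.png

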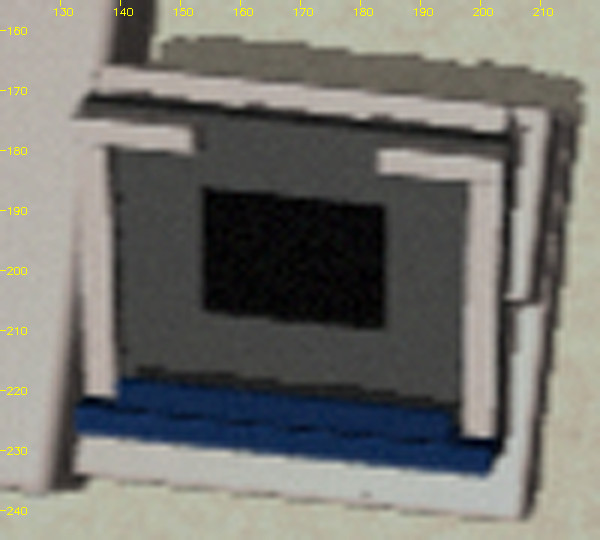

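View pics/a3.png

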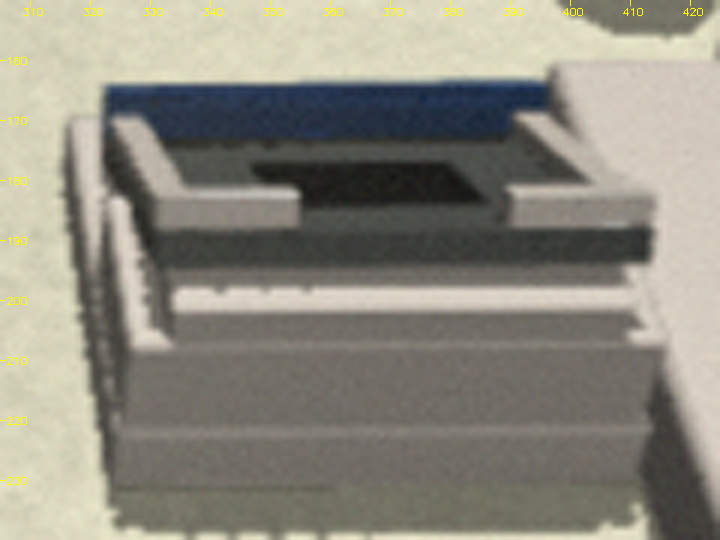

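View pics/a4.png

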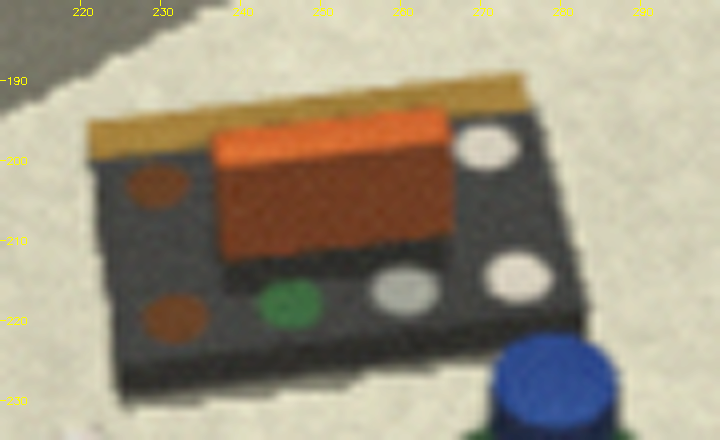

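```bash
cat > fit.py <<'E'
from h import *
from scipy.optimize import least_squares
def pix(c,k,x0,y0): return [(c[0]+.5)/k-.5+x0,(c[1]+.5)/k-.5+y0]
def PT(p,base):  # p: x,y,yaw
    return base[0] if False else None
def plateT(p): return R.from_euler('z',p[2]).as_matrix(),np.array([p[0],p[1],0])
def bayT(p): return (R.from_euler('z',p[2])*R.from_euler('y',-np.radians(26))).as_matrix(),np.array([p[0],p[1],.07])
def fit(obs,T,p0):
    # obs: (cam,[plate pts mm],[uv]) 
    def res(p):
        Rm,t=T(p); o=[]
        for c,P,uv,w in obs: o.append((proj(c,Rm@(np.array(P)/1e3)+t)[0]-uv)*np.array(w))
        return np.concatenate(o)
    s=least_squares(res,p0); return s.x,s.fun.reshape(-1,2)
E
python3 - <<'E'
from fit import *
ct,cs=cam('top'),cam('scene')
for c in(ct,cs): print('cam pos',-cv2.Rodrigues(c[1])[0].T@c[2])
W=(1,1)
a=[([50,-62,14],(630,102)),([-50,62,2.5],(143,545)),([-50,-62,2.5],(655,517)),([-26,62,14],(138,440)),([-26,-62,14],(648,420)),
 ([19,31,50],(252,240)),([19,-31,50],(520,228)),([5,-31,50],(523,290)),([5,31,50],(254,302))]
ot=[(ct,P,pix(u,10,235,175),W) for P,u in a]
b=[([-50,-62,5],(90,122)),([-50,62,5],(523,73)),([50,-62,14],(117,360)),([50,62,14],(586,312)),([5,-31,50],(213,132)),([5,31,50],(447,107)),([19,31,50],(450,140)),([19,-31,50],(217,165)),([50,-62,0],(125,405))]
os_=[(cs,P,pix(u,8,210,180),W) for P,u in b]
for o in (ot,os_,ot+os_):
    x,r=fit(o,plateT,[.5,0,0]); print(x,np.degrees(x[2])); print(np.round(r,1).tolist())
print('bay')
oy=(0,1)
a=[([-39,64,18],(120,378),W),([-39,-64,18],(462,408),W),([52,30,12],(193,152),oy),([52,-30,12],(377,172),oy),([20,-67,9],(466,250),(1,0)),([20,67,0],(114,250),(1,0))]
ot=[(ct,P,pix(u,6,120,155),w) for P,u,w in a]
b=[([-39,-40,14],(230,138),oy),([-39,40,14],(450,136),oy),([52,67,12],(505,190),oy)]
os_=[(cs,P,pix(u,6,305,150),w) for P,u,w in b[:2]]
for o in (ot,ot+os_):
    x,r=fit(o,bayT,[.5,.2,0]); print(x,np.degrees(x[2])); print(np.round(r,1).tolist())
E
```

```text
cam pos [ 0.51812492 -0.0703595   0.88652291]
cam pos [ 1.19873358 -0.13752124  0.66051657]
[ 0.56526971 -0.09008561  0.03711415] 2.1264842552276995
[[0.2, 0.2], [-0.1, -0.0], [-0.2, 0.2], [-0.3, 0.5], [0.3, -0.2], [0.0, 0.0], [-0.0, -0.2], [0.0, -0.3], [0.1, -0.2]]
[ 0.56651669 -0.08880065  0.02693229] 1.5431064529706797
[[-0.3, -0.1], [0.3, 0.1], [-0.2, 0.6], [0.7, -0.3], [-0.3, -0.2], [-0.1, -0.4], [0.6, 0.2], [-0.1, 0.4], [-0.7, -0.5]]
[ 0.56576604 -0.08940844  0.03392291] 1.9436396522383736
[[-0.1, 0.1], [-0.4, -0.3], [-0.6, 0.1], [-0.6, 0.2], [-0.0, -0.3], [-0.3, -0.2], [-0.3, -0.3], [-0.3, -0.5], [-0.2, -0.4], [-0.7, -0.1], [-0.2, -0.3], [-0.3, 0.5], [0.5, -0.7], [-0.6, -0.4], [-0.4, -0.6], [0.3, -0.1], [-0.3, 0.2], [-0.8, -0.6]]
bay
[ 0.5783135   0.14704368 -0.08976774] -5.143312479428998
[[-0.2, 0.5], [-1.1, -0.2], [0.0, 0.5], [-0.0, -0.8], [0.4, 0.0], [0.9, -0.0]]
[ 0.58099042  0.14670944 -0.09256507] -5.303588097897438
[[-0.1, -0.7], [-1.0, -1.3], [0.0, -0.8], [-0.0, -2.0], [0.6, -0.0], [1.1, -0.0], [-0.0, -3.3], [-0.0, -3.9]]
```

```bash
cat >> h.py <<'E'
def pose():
    s=env.observe(); return R.from_quat(s['ee_rot']),np.array(s['tcp_pos'])
def plan(Rt,pt,claw,n=None,mm=60,deg=10):
    R0,p0=pose(); rv=(R0.inv()*Rt).as_rotvec(); d=np.linalg.norm(pt-p0); a=np.degrees(np.linalg.norm(rv))
    m=int(np.ceil(max(d/mm*1e3,a/deg,1))) if n is None else n
    print('dist mm %.1f ang %.1f rows %d'%(d*1e3,a,m))
    for i in range(m):
        Rc=R0*R.from_rotvec(rv*i/m)
        dt=Rc.inv().apply((pt-p0)/m)*1e3
        print([float(round(v,1)) for v in list(dt)+list(np.degrees(rv)/m)]+[claw])
def down(yaw,tilt=0):
    # tool for a plate frame: yaw about z, then pitch -tilt(deg) about y; tool x=plate y, tool y=plate x, tool z=-plate z
    P=R.from_euler('z',yaw)*R.from_euler('y',-np.radians(tilt))
    return P*R.from_matrix(np.array([[0,1,0],[1,0,0],[0,0,-1.]]).T)
E
python3 -c "
from h import *
plan(down(0),np.array([.56,.07,.29]),1)"
```

```text
dist mm 770.4 ang 73.2 rows 13
[42.8, -40.8, -4.5, -0.0, -0.0, -5.6, 1]
[46.6, -36.4, -4.5, -0.0, -0.0, -5.6, 1]
[49.9, -31.6, -4.5, -0.0, -0.0, -5.6, 1]
[52.8, -26.6, -4.5, -0.0, -0.0, -5.6, 1]
[55.1, -21.3, -4.5, -0.0, -0.0, -5.6, 1]
[57.0, -15.7, -4.5, -0.0, -0.0, -5.6, 1]
[58.2, -10.1, -4.5, -0.0, -0.0, -5.6, 1]
[58.9, -4.3, -4.6, -0.0, -0.0, -5.6, 1]
[59.1, 1.5, -4.6, -0.0, -0.0, -5.6, 1]
[58.6, 7.3, -4.6, -0.0, -0.0, -5.6, 1]
[57.6, 13.0, -4.6, -0.0, -0.0, -5.6, 1]
[56.1, 18.6, -4.6, -0.0, -0.0, -5.6, 1]
[54.0, 24.0, -4.6, -0.0, -0.0, -5.6, 1]
```

Emit:
jog_arm(commands=[[43,-41,-5,0,0,-5.6,1],[47,-36,-5,0,0,-5.6,1],[50,-32,-5,0,0,-5.6,1],[53,-27,-5,0,0,-5.6,1],[55,-21,-5,0,0,-5.6,1]])

```text
time: 0.72
tcp_pos: [0.3274, -0.3361, 0.2535]
ee_rot: [0.923, 0.384, 0.001, -0.002]
ft_force: [1.3, -1.0, 0.0]
grip_width: 0.998
```

Emit:
jog_arm(commands=[[57,-16,-5,0,0,-5.6,1],[58,-10,-5,0,0,-5.6,1],[59,-4,-5,0,0,-5.6,1],[59,1,-5,0,0,-5.6,1],[59,7,-5,0,0,-5.6,1]])

```text
time: 1.35
tcp_pos: [0.4733, -0.0683, 0.2797]
ee_rot: [0.798, 0.602, 0.001, -0.002]
ft_force: [1.1, -0.9, 0.2]
grip_width: 1.001
```

```bash
python3 -c "
from h import *
print(pose()[1],env.observe()['time'])
plan(down(0),np.array([.56,.07,.29]),1)"
```

```text
[ 0.47331825 -0.06828717  0.27969347] 1.35
dist mm 163.5 ang 16.0 rows 3
[52.3, 15.1, -3.3, -0.0, -0.1, -5.3, 1]
[50.6, 19.9, -3.3, -0.0, -0.1, -5.3, 1]
[48.6, 24.5, -3.4, -0.0, -0.1, -5.3, 1]
```

Emit:
jog_arm(commands=[[52,15,-3,0,0,-5.3,1],[51,20,-3,0,0,-5.3,1],[49,25,-3,0,0,-5.3,1],[0,0,0,0,0,0,1]])

```text
time: 1.85
tcp_pos: [0.5629, 0.0798, 0.2887]
ee_rot: [0.702, 0.712, 0.001, -0.001]
ft_force: [0.2, -0.0, -0.5]
grip_width: 1.003
```

```bash
python3 -c "
from h import *
c=cam('wrist'); im=vision.read_camera('wrist'); cv2.imwrite('pics/w1.png',im); np.savez('w1.npz',K=c[0],r=c[1],t=c[2])
print(pose()[1],c[1],c[2])
Rb=(R.from_euler('z',-.09)*R.from_euler('y',-np.radians(26)))
print(proj(c,Rb.apply(np.array([[-39,64,18],[-39,-64,18],[52,67,12],[52,-67,12]])/1e3)+[.578,.147,.07]))
cv2.imwrite('pics/w1b.png',cv2.resize(im,None,fx=1.5,fy=1.5))
"
```

```text
[0.56165305 0.07837083 0.28833763] [-2.83894888 -0.02072827 -0.00327657] [-0.56436094  0.01183744  0.45700343]
[[234.5617343   44.09494052]
 [225.67721479 157.26210072]
 [316.26520015  44.33335452]
 [296.55725645 173.08428288]]
```

View pics/w1b.png

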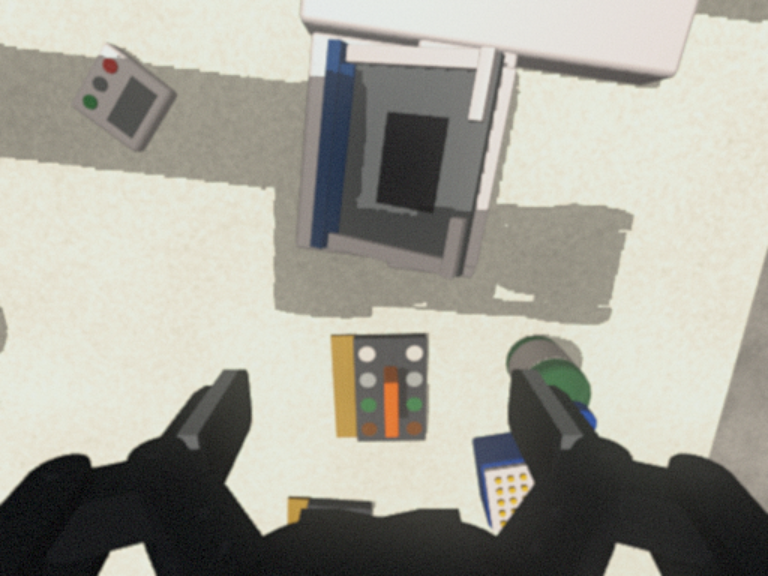

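Both the bay (about columns 207–345, rows 25–183 in original pixels) and the orange plate are visible. I'll zoom in on the bay.

```bash
python3 -c "
from h import *
im=cv2.imread('pics/w1.png')
crop(im,195,15,350,190,5,'pics/w1c.png',1.2)
im=cv2.imread('pics/w1c.png');cv2.imwrite('pics/w1c1.png',im[:460]);cv2.imwrite('pics/w1c2.png',im[440:])
"
```

```text
(no output)
```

View pics/w1c1.png

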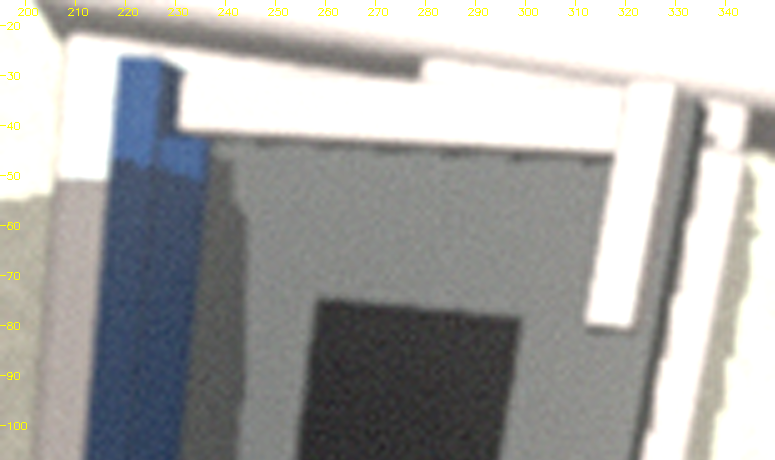

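View pics/w1c2.png

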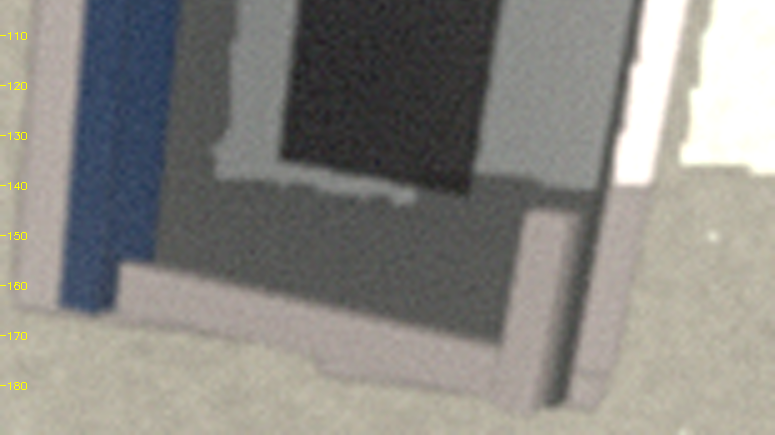

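```bash
cat > bayfit.py <<'E'
from fit import *
def fitlines(obs,T,p0):
    def res(p):
        Rm,t=T(p);o=[]
        for c,A,B,uvs in obs:
            a,b=proj(c,(Rm@(np.array([A,B]).T/1e3)).T+t); n=np.array([-(b-a)[1],(b-a)[0]]);n/=np.linalg.norm(n)
            o+= [float(n@(np.array(u)-a)) for u in uvs]
        return np.array(o)
    s=least_squares(res,p0); return s.x,s.fun
E
python3 - <<'E'
from bayfit import *
z=np.load('w1.npz'); c=(z['K'],z['r'],z['t'])
q=lambda *u:[pix(v,5,195,15) for v in u]
o=[(c,[-39,-64,18],[-39,64,18],q((210,145),(180,460),(154,695))),
(c,[-39,67,0],[52,67,0],q((250,140),(420,147),(600,155))),
(c,[-39,-67,0],[52,-67,0],q((200,722),(350,755),(480,782))),
(c,[52,-60,12],[52,60,12],q((612,170),(586,322),(526,655),(500,782)))]
x,r=fitlines(o,bayT,[.578,.147,-.09]);print(x,np.degrees(x[2]),np.round(r,1))
def bT4(p): return (R.from_euler('z',p[2])*R.from_euler('y',-np.radians(26))).as_matrix(),np.array([p[0],p[1],p[3]])
x,r=fitlines(o,bT4,[.578,.147,-.09,.07]);print(x,np.degrees(x[2]),np.round(r,1))
# plate check
Rm,t=plateT([.5655,-.0897,.0355]); P=np.array([[50,-62,14],[-50,62,2],[-50,-62,2],[50,62,14],[19,31,50],[5,31,50]])/1e3
print(proj(c,(Rm@P.T).T+t))
crop(cv2.imread('pics/w1.png'),210,210,300,300,8,'pics/w1d.png',1.2)
E
```

```text
[ 0.57811571  0.14766882 -0.11469882] -6.571758405007958 [ 0.5  1.   0.6 -0.7 -1.2 -1.5  1.7  1.6  1.1 -0.2 -0.  -0.2 -0.9]
[ 0.57786417  0.14760472 -0.1143841   0.07364844] -6.553726095292252 [ 1.   1.4  1.  -0.2 -0.6 -1.   1.1  0.9  0.4 -0.6 -0.4 -0.6 -1.3]
[[283.56256714 293.25019529]
 [220.0821499  222.5031166 ]
 [224.00725651 289.89620422]
 [284.37810115 224.33869707]
 [265.28722271 254.43607368]
 [255.63344464 254.61626535]]
```

View pics/w1d.png

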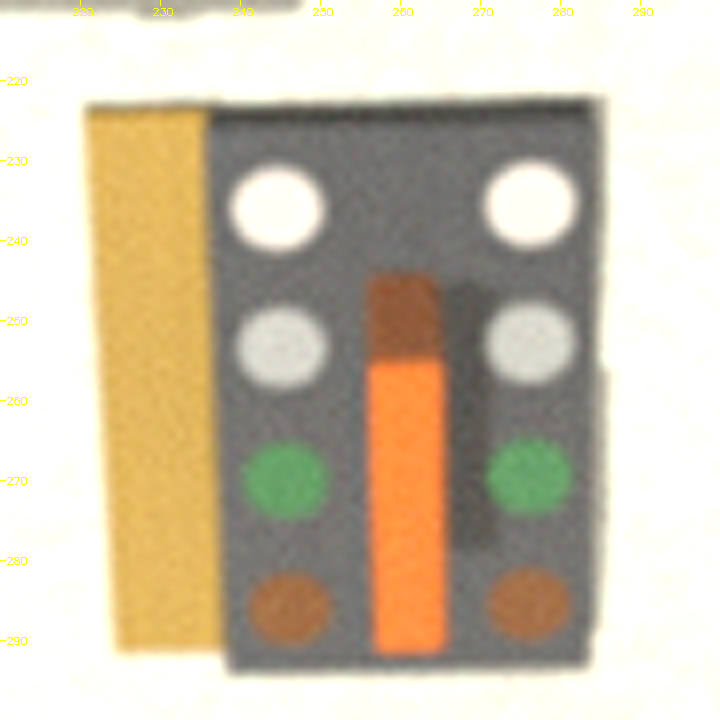

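Run:
```python
from bayfit import *
z=np.load('w1.npz'); c=(z['K'],z['r'],z['t'])
q=lambda *u:[pix(v,5,195,15) for v in u]
ct=cam('top')
qt=lambda *u:[pix(v,6,120,155) for v in u]
for zw in (0,9):
  o=[(c,[-39,-64,18],[-39,64,18],q((210,145),(180,460),(154,695))),
(c,[-39,67,zw],[52,67,zw],q((250,140),(420,147),(600,155))),
(c,[-39,-67,zw],[52,-67,zw],q((200,722),(350,755),(480,782))),
(c,[52,-60,12],[52,60,12],q((612,170),(586,322),(526,655),(500,782)))]
  x,r=fitlines(o,bayT,[.578,.147,-.09]);print(zw,x,np.degrees(x[2]),np.round(r,1))
  o+=[(ct,[-39,-64,18],[-39,64,18],qt((125,378),(300,393),(455,408))),(ct,[52,-60,12],[52,60,12],qt((115,145),(190,152),(380,172),(460,180))),
  (ct,[-30,-67,9],[45,-67,9],qt((470,190),(463,380))),(ct,[-30,67,0],[45,67,0],qt((108,170),(118,370)))]
  x,r=fitlines(o,bayT,[.578,.147,-.09]);print(zw,x,np.degrees(x[2]),np.round(r,1))
  x,r=fitlines(o[4:],bayT,[.578,.147,-.09]);print('top',x,np.degrees(x[2]),np.round(r,1))
im=cv2.imread('pics/w1.png');k=5
im=cv2.resize(im[15:190,195:350],None,fx=k,fy=k)
Rm,t=bayT([.5781,.1477,-.1])
for zz,col in((0,(0,0,255)),(9,(0,255,0)),(12,(255,0,255))):
  P=np.array([[-52,-67,zz],[52,-67,zz],[52,67,zz],[-52,67,zz]])/1e3
  u=(proj(c,(Rm@P.T).T+t)-[195,15]+.5)*k; cv2.polylines(im,[u.astype(int)],True,col,1)
u=(proj(c,(Rm@np.array([[-39,-64,18],[-39,64,18]]).T/1e3).T+t)-[195,15]+.5)*k; cv2.polylines(im,[u.astype(int)],True,(0,255,255),1)
cv2.imwrite('pics/ov.png',cv2.resize(im,None,fx=.68,fy=.68))
```

```text
0 [ 0.57811571  0.14766882 -0.11469882] -6.571758405007958 [ 0.5  1.   0.6 -0.7 -1.2 -1.5  1.7  1.6  1.1 -0.2 -0.  -0.2 -0.9]
0 [ 0.57817684  0.14787329 -0.11410946] -6.5379906168288455 [ 0.5  1.   0.5 -0.5 -1.  -1.3  1.9  1.7  1.3 -0.2 -0.  -0.3 -1.   0.1
  0.5  0.6 -0.   0.  -0.2 -0.2  0.3 -0.1 -1.6 -1.1]
top [ 0.57854863  0.14923251 -0.11025378] -6.317076328536215 [ 0.1  0.4  0.4 -0.  -0.  -0.3 -0.4  1.   0.4 -0.9 -0.5]
9 [ 0.5782246   0.14740795 -0.11403879] -6.533941162958456 [ 0.4  0.9  0.5  0.6  0.3 -0.  -0.  -0.2 -0.8 -0.3 -0.1 -0.4 -1.1]
9 [ 0.57825747  0.1476417  -0.1136692 ] -6.512765663216189 [ 0.5  0.9  0.4  0.8  0.5  0.3  0.2 -0.  -0.5 -0.3 -0.1 -0.4 -1.1  0.
  0.5  0.6 -0.1 -0.  -0.2 -0.3  0.2 -0.2 -1.6 -1.2]
top [ 0.57854863  0.14923251 -0.11025378] -6.317076328536215 [ 0.1  0.4  0.4 -0.  -0.  -0.3 -0.4  1.   0.4 -0.9 -0.5]
```

View pics/ov.png

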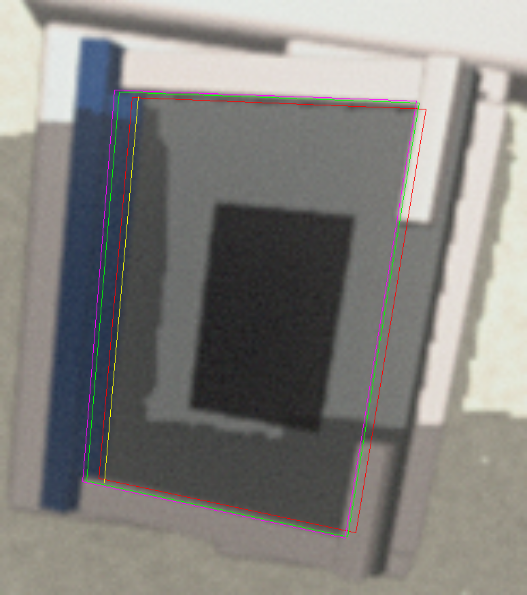

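Run:
```python
from h import *
ct=cam('top')
for uv,z in [((258,140),.12),((258,153),0.02),((297,161),.059),((333,153),.059),((333,158),0.01)]: print(uv,atz(ct,uv,z))
y=.0355; P=np.array([.5655,-.0897,0]); g=P+R.from_euler('z',y).apply([.012,0,0])
print(g)
plan(down(y),g+[0,0,.075],1)
```

```text
(258, 140) [ 0.70439235 -0.05732875  0.12      ]
(258, 153) [ 0.69651418 -0.0552015   0.02      ]
(297, 161) [ 0.66817325 -0.14576636  0.059     ]
(333, 153) [ 0.68551343 -0.22928532  0.059     ]
(333, 158) [ 0.68301684 -0.23828241  0.01      ]
[ 0.57749244 -0.08927409  0.        ]
dist mm 271.8 ang 1.3 rows 5
[-33.7, 2.8, 42.6, -0.0, -0.0, -0.3, 1]
[-33.7, 2.6, 42.6, -0.0, -0.0, -0.3, 1]
[-33.7, 2.5, 42.6, -0.0, -0.0, -0.3, 1]
[-33.7, 2.3, 42.6, -0.0, -0.0, -0.3, 1]
[-33.6, 2.1, 42.6, -0.0, -0.0, -0.3, 1]
```

Emit:
jog_arm(commands=[[-34,3,42,0,0,-0.3,1],[-34,3,42,0,0,-0.3,1],[-34,3,42,0,0,-0.3,1],[-34,2,42,0,0,-0.3,1],[-34,2,42,0,0,-0.3,1]])

```text
time: 2.52
tcp_pos: [0.5776, -0.0985, 0.0763]
ee_rot: [0.694, 0.72, 0.002, 0.001]
ft_force: [0.7, -0.3, 0.3]
grip_width: 0.997
```

Run:
```python
from h import *
plan(down(.0355),np.array([.5775,-.0893,.05]),1)
```

```text
dist mm 27.9 ang 0.3 rows 1
[9.1, 0.1, 26.3, 0.3, -0.0, 0.1, 1]
```

Emit:
jog_arm(commands=[[9,0,20,0.3,0,0,1],[0,0,0,0,0,0,1]])

```text
time: 2.78
tcp_pos: [0.5728, -0.0944, 0.0521]
ee_rot: [0.697, 0.717, -0.002, -0.004]
ft_force: [-0.2, 0.6, 0.2]
grip_width: 1.0
```

Run:
```python
from h import *
plan(down(.0355),np.array([.5775,-.0893,.021]),1)
c=cam('wrist'); im=vision.read_camera('wrist'); cv2.imwrite('pics/w2.png',im)
# bar top corners at believed pose
P=np.array([[19,31,50],[5,31,50],[19,-31,50],[5,-31,50]])/1e3
u=proj(c,R.from_euler('z',.0355).apply(P)+[.5655,-.0897,0]);print(u)
for a in u: cv2.drawMarker(im,tuple(int(v) for v in a),(255,255,0),0,8,1)
cv2.imwrite('pics/w2b.png',cv2.resize(im,None,fx=1.5,fy=1.5))
```

```text
dist mm 31.9 ang 0.7 rows 1
[4.9, 5.2, 31.1, -0.5, -0.2, -0.4, 1]
[[274.92932745 181.34397087]
 [247.54518647 181.47543214]
 [273.32521032 285.64793039]
 [248.92865249 285.66965293]]
```

View pics/w2b.png

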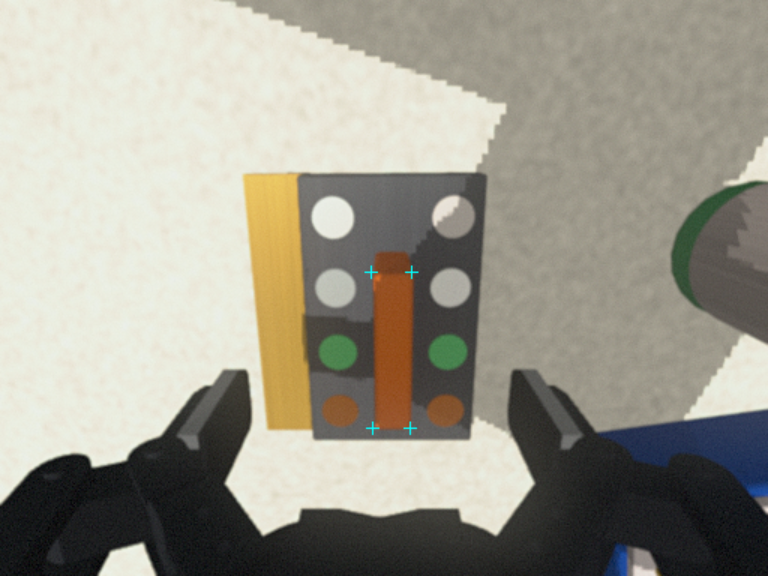

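The predicted bar corners land within about 2 px of the real ones: the orange bar spans columns 250–274 and rows 181–286 in original pixels. I'm descending to grasp it.

Emit:
jog_arm(commands=[[5,6,20,-0.5,0,-0.4,1],[0,0,0,0,0,0,1]])

```text
time: 3.08
tcp_pos: [0.5804, -0.0913, 0.0356]
ee_rot: [0.695, 0.719, 0.002, 0.002]
ft_force: [0.2, -0.6, 0.3]
grip_width: 0.998
```

Run:
```python
from h import *
plan(down(.0355),np.array([.578,-.0895,.021]),1)
```

```text
dist mm 14.9 ang 0.3 rows 1
[1.8, -2.4, 14.6, 0.3, 0.0, -0.0, 1]
```

Emit:
jog_arm(commands=[[2,-2,14,0,0,0,1],[0,0,0,0,0,0,1],[0,0,0,0,0,0,1]])

```text
time: 3.45
tcp_pos: [0.5797, -0.09, 0.0239]
ee_rot: [0.695, 0.719, 0.003, 0.004]
ft_force: [-0.5, -0.4, 0.5]
grip_width: 1.002
```

Run:
```python
from h import *
for i in range(3): print(pose()[1],env.observe()['time'],env.observe()['joint_velocities'])
plan(down(.0355),np.array([.578,-.0895,.021]),1)
```

```text
[ 0.57971675 -0.09000465  0.02387166] 3.45 [-0.00106516  0.00132082  0.01104043 -0.00136091  0.00448064 -0.00214184]
[ 0.57971675 -0.09000465  0.02387166] 3.45 [-0.00106516  0.00132082  0.01104043 -0.00136091  0.00448064 -0.00214184]
[ 0.57971675 -0.09000465  0.02387166] 3.45 [-0.00106516  0.00132082  0.01104043 -0.00136091  0.00448064 -0.00214184]
dist mm 3.4 ang 0.6 rows 1
[0.6, -1.7, 2.9, 0.6, 0.1, -0.0, 1]
```

Emit:
jog_arm(commands=[[0,-1.5,2.5,0.5,0,0,1],[0,0,0,0,0,0,0],[0,0,0,0,0,0,0],[0,0,0,0,0,0,0],[0,0,0,0,0,0,0]], newtons=80)

```text
time: 4.08
tcp_pos: [0.5784, -0.0902, 0.0221]
ee_rot: [0.694, 0.72, -0.001, 0.002]
ft_force: [-5.1, 2.3, 12.3]
grip_width: 0.149
```

Emit:
jog_arm(commands=[[0,0,0,0,0,0,0],[0,0,0,0,0,0,0]])

```text
time: 4.32
tcp_pos: [0.5787, -0.0902, 0.0221]
ee_rot: [0.694, 0.72, -0.0, 0.002]
ft_force: [0.1, -0.5, 0.4]
grip_width: 0.148
```

Run:
```python
from h import *
r,p=pose(); print(p,r.as_matrix())
c=cam('wrist'); im=vision.read_camera('wrist'); cv2.imwrite('pics/w3.png',im)
cv2.imwrite('pics/w3b.png',cv2.resize(im,None,fx=1.5,fy=1.5))
```

```text
[ 0.57870252 -0.09024102  0.02213923] [[-0.03552509  0.99936697  0.00190532]
 [ 0.99936401  0.03553075 -0.00302342]
 [-0.00308921  0.0017967  -0.99999361]]
```

View pics/w3b.png

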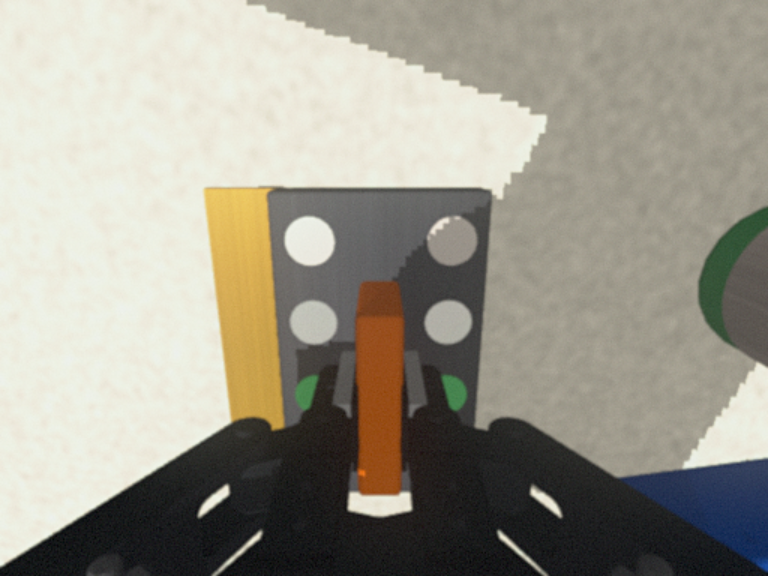

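Run:
```python
from fit import *
c=cam('wrist')
a=[([-26,62,14],(269,191)),([50,62,14],(491,191)),([-50,62,5],(206,188)),([19,31,50],(403,316)),([5,31,50],(358,316)),([19,-31,50],(401,493)),([5,-31,50],(360,493))]
o=[(c,P,[u[0]/1.5-.17,u[1]/1.5-.17],(1,1)) for P,u in a]
T=lambda p:(R.from_euler('z',p[2]).as_matrix(),np.array([p[0],p[1],p[3]]))
x,r=fit(o,plateT,[.566,-.09,.03]);print(x,np.round(r,1).tolist())
x,r=fit(o,T,[.566,-.09,.03,0]);print(x,np.round(r,1).tolist())
g=R.from_euler('z',x[2]).apply([.012,0,0])+[x[0],x[1],0];print(g,pose()[1]-g)
```

```text
[ 0.56736138 -0.08966506  0.03498044] [[-1.5, -0.6], [1.8, -0.7], [-0.7, -0.2], [1.9, -0.4], [-1.6, -0.4], [0.9, 1.7], [-0.8, 1.7]]
[ 0.56729475 -0.09031502  0.03453396 -0.00182422] [[-0.7, 0.3], [0.7, 0.3], [0.6, 0.7], [1.4, -0.5], [-1.5, -0.5], [0.5, -0.0], [-0.9, -0.0]]
[ 0.5792876  -0.08990069  0.        ] [-0.00054298 -0.00036327  0.02213513]
```

```bash
cat >> h.py <<'E'
BAY=(R.from_euler('z',-.1135)*R.from_euler('y',-np.radians(26)), np.array([.5782,.1477,.07]))
F=R.from_matrix(np.array([[0,1,0],[1,0,0],[0,0,-1.]]))
OFF=np.array([.012,0,.0221])  # TCP in plate frame
def tool_for(tx,ty,tz,phi):  # tongue in bay mm, phi deg raised
    Rp=BAY[0]*R.from_euler('y',-np.radians(phi))
    tong=BAY[1]+BAY[0].apply(np.array([tx,ty,tz])/1e3)
    return Rp*F, tong+Rp.apply(OFF+[.05,0,0])
def where():
    r,p=pose(); Rp=r*F.inv(); tong=p-Rp.apply(OFF+[.05,0,0])
    q=BAY[0].inv()
    e=(q*Rp).as_euler('ZYX',degrees=True)
    s=env.observe()
    print('t %.2f tongue bay mm'%s['time'],np.round(q.apply(tong-BAY[1])*1e3,1),'phi %.1f yaw %.1f roll %.1f'%(-e[1],e[0],e[2]),'F bay',np.round(q.apply(s['ft_force']),1),'grip %.3f'%s['grip_width'], 'q',np.round(s['qpos'],2))
E
python3 - <<'E'
from h import *
where()
print(tool_for(-17,0,60,15)[1],tool_for(-46,0,3,15)[1])
E
```

```text
t 4.38 tongue bay mm [ -61.1 -245.6  -48.2] phi -25.6 yaw 9.5 roll 4.0 F bay [0.6 0.7 0.3] grip 0.147 q [-0.34  0.78  1.67 -0.    0.69 -0.38]
[0.56897109 0.148752   0.17383007] [0.56790015 0.14887408 0.10988605]
```

Emit:
jog_arm(commands=[[0,0,-25,0,0,0,0],[0,0,-45,0,0,0,0],[0,0,-45,0,0,0,0]])

```text
time: 4.75
tcp_pos: [0.574, -0.0885, 0.1337]
ee_rot: [0.695, 0.719, -0.004, -0.005]
ft_force: [0.6, -0.5, -3.1]
grip_width: 0.143
```

Run:
```python
from h import *
where()
plan(*tool_for(-17,0,70,15),0,mm=45,deg=8)
```

```text
t 4.75 tongue bay mm [ -16.5 -244.3   55.2] phi -26.4 yaw 9.5 roll 4.3 F bay [-0.7 -0.4 -3.1] grip 0.143 q [-0.34  0.6   1.62 -0.    0.93 -0.38]
dist mm 242.9 ang 42.5 rows 6
[39.7, -0.3, -8.1, -6.9, -0.5, 1.4, 0]
[39.6, -0.2, -8.5, -6.9, -0.5, 1.4, 0]
[39.5, -0.1, -8.8, -6.9, -0.5, 1.4, 0]
[39.4, 0.1, -9.2, -6.9, -0.5, 1.4, 0]
[39.3, 0.3, -9.5, -6.9, -0.5, 1.4, 0]
[39.3, 0.5, -9.9, -6.9, -0.5, 1.4, 0]
```

Emit:
jog_arm(commands=[[40,0,-12,-6.9,-0.5,1.4,0],[40,0,-12,-6.9,-0.5,1.4,0],[40,0,-10,-6.9,-0.5,1.4,0]])

```text
time: 5.12
tcp_pos: [0.5737, 0.0302, 0.1706]
ee_rot: [0.711, 0.679, 0.122, 0.137]
ft_force: [1.1, 0.6, -3.6]
grip_width: 0.148
```

Run:
```python
from h import *
where()
plan(*tool_for(-17,0,70,15),0,mm=45,deg=8)
```

```text
t 5.12 tongue bay mm [ -11.4 -120.9   69.7] phi -4.8 yaw 3.7 roll 1.0 F bay [-0.7  0.7 -3.7] grip 0.148 q [-0.16  0.45  1.9   0.06  0.43 -0.16]
dist mm 120.0 ang 20.2 rows 3
[39.4, -3.0, -6.1, -6.6, -0.4, 1.2, 0]
[39.3, -3.1, -6.7, -6.6, -0.4, 1.2, 0]
[39.2, -3.1, -7.4, -6.6, -0.4, 1.2, 0]
```

Emit:
jog_arm(commands=[[39,-3,-6,-6.6,-0.4,1.2,0],[39,-3,-7,-5.5,-0.4,1.2,0],[39,-3,-7,-4.5,-0.4,1.2,0],[0,0,0,0,0,0,0]])

```text
time: 5.62
tcp_pos: [0.562, 0.0908, 0.1737]
ee_rot: [0.713, 0.65, 0.162, 0.208]
ft_force: [-0.2, -0.1, -3.8]
grip_width: 0.149
```

Run:
```python
from h import *
where()
plan(*tool_for(-17,0,50,13),0,mm=45,deg=8)
```

```text
t 5.62 tongue bay mm [-23.2 -60.7  70.6] phi 4.5 yaw 1.6 roll -1.7 F bay [-1.8 -0.1 -3.3] grip 0.149 q [ 0.01  0.45  2.01 -0.53  0.18  0.6 ]
dist mm 59.6 ang 8.7 rows 2
[29.3, 1.2, 5.2, -4.2, 0.7, 0.9, 0]
[29.2, 0.3, 5.7, -4.2, 0.7, 0.9, 0]
```

The wrist is close to singular here: j5 is about 0.18 and j4 is heading for its −1.43 limit. I'll fit a quick kinematic model to see which grasp makes the insertion reachable.

```bash
cat > kin.py <<'E'
from h import *
from scipy.optimize import least_squares
def Ry(a): return R.from_euler('y',a)
def fk(k,q):
    d,h,y,a2,e,a4,L=k
    R1=R.from_euler('z',q[0]); th=q[1]+q[2]
    A=R1*Ry(q[1]); B=R1*Ry(th)
    p=R1.apply([d,y,h])+A.apply([0,0,a2])+B.apply([e,0,a4])
    W=B*R.from_euler('z',q[3])*Ry(q[4])
    p=p+W.apply([0,0,L])
    return W*R.from_euler('z',q[5]),p
D=[([-1.456,.527,1.433,0,1.181,-.178],[.1803,-.5977,.2303]),
([-.34,.78,1.67,0,.69,-.38],[.5787,-.0902,.0221]),
([-.34,.6,1.62,0,.93,-.38],[.574,-.0885,.1337]),
([-.16,.45,1.9,.06,.43,-.16],[.5737,.0302,.1706]),
([.01,.45,2.01,-.53,.18,.6],[.562,.0908,.1737])]
k0=[0,.3,.1,.35,0,.35,.25]
def fitk(D=D):
    f=lambda k:np.concatenate([fk(k,q)[1]-p for q,p in D]+[0.02*(k-np.array(k0))])
    return least_squares(f,k0).x
E
python3 - <<'E'
from kin import *
s=env.observe(); D.append((s['qpos'],s['tcp_pos'])); print(s['qpos'])
k=fitk(); print(np.round(k,3)); print(np.round([fk(k,q)[1]-p for q,p in D],3))
for q,p in D[-1:]: print(fk(k,q)[0].as_matrix().round(3)); print(pose()[0].as_matrix().round(3))
E
```

```text
[ 0.01261083  0.4473894   2.00748943 -0.52597442  0.18398043  0.59906712]
[0.006 0.276 0.111 0.584 0.115 0.387 0.298]
[[-0.     0.    -0.   ]
 [ 0.     0.003  0.   ]
 [ 0.002  0.002  0.001]
 [-0.002 -0.003 -0.001]
 [ 0.    -0.002 -0.001]
 [ 0.001 -0.     0.001]]
[[-0.859  0.103  0.502]
 [ 0.069  0.994 -0.086]
 [-0.508 -0.039 -0.861]]
[[ 0.103  0.859  0.502]
 [ 0.994 -0.069 -0.086]
 [-0.039  0.508 -0.861]]
```

```bash
cat >> kin.py <<'E'
lo=np.array([-3.08,-.75,.22,-1.43,0,-2.85]);hi=np.array([3.08,2.2,2.44,4.57,2.65,2.85])
def ik(k,Rt,pt,q0):
    def f(q):
        r,p=fk(k,q); r=r*R.from_euler('z',np.pi/2)
        return np.concatenate([(p-pt)*5,(r.inv()*Rt).as_rotvec()])
    s=least_squares(f,np.clip(q0,lo+1e-3,hi-1e-3),bounds=(lo,hi)); return s.x,np.linalg.norm(s.fun)
def tool_r(tx,ty,tz,phi,rho,off=(.012,0,.0221)):
    Rp=BAY[0]*R.from_euler('y',-np.radians(phi)); Rt=Rp*R.from_euler('x',np.radians(rho))*F
    g=np.array([off[0],off[1],off[2]+.0187]) # grasp point in plate frame
    pt=BAY[1]+BAY[0].apply(np.array([tx,ty,tz])/1e3)+Rp.apply(g+[.05,0,0])+Rt.apply([0,0,.0187])
    return Rt,pt
E
python3 - <<'E'
from kin import *
s=env.observe(); D.append((s['qpos'],s['tcp_pos'])); k=fitk(); 
W=[(-17,0,50,13),(-17,0,11,13),(-46,0,3,13),(-49,0,1,7),(-50,0,0,0)]
for rho in (-35,-25,-15,0,15,25,35):
    print('rho',rho)
    for w in W:
        Rt,pt=tool_r(*w,rho); best=None
        for j4 in (-1,0,1,1.5,2,3,4):
          for j5 in (.1,.4):
            for j6 in (-2,-1,0,1,2):
              if abs(j4+j6)>1.6 : continue
              x,e=ik(k,Rt,pt,[.1,.5,2,j4,j5,j6])
              if best is None or e<best[1]-1e-4: best=(x,e)
        print(w,best[0].round(2),'%.3f'%best[1])
E
```

```text
rho -35
(-17, 0, 50, 13) [ 0.43  0.69  1.76 -1.2   0.95  1.65] 0.000
(-17, 0, 11, 13) [ 0.42  0.76  1.74 -1.24  0.92  1.7 ] 0.000
(-46, 0, 3, 13) [ 0.44  0.79  1.79 -1.28  0.91  1.79] 0.000
(-49, 0, 1, 7) [ 0.41  0.78  1.74 -1.15  0.91  1.6 ] 0.000
(-50, 0, 0, 0) [ 0.39  0.78  1.67 -1.    0.93  1.37] 0.000
rho -25
(-17, 0, 50, 13) [ 0.38  0.62  1.86 -1.28  0.73  1.68] 0.000
(-17, 0, 11, 13) [ 0.36  0.7   1.84 -1.35  0.71  1.76] 0.000
(-46, 0, 3, 13) [ 0.38  0.73  1.89 -1.43  0.71  1.88] 0.000
(-49, 0, 1, 7) [ 0.36  0.72  1.83 -1.22  0.69  1.63] 0.000
(-50, 0, 0, 0) [ 0.33  0.72  1.76 -0.99  0.72  1.33] 0.000
rho -15
(-17, 0, 50, 13) [ 0.3   0.57  1.94 -1.41  0.51  1.75] 0.000
(-17, 0, 11, 13) [ 0.29  0.64  1.9  -1.43  0.5   1.78] 0.028
(-46, 0, 3, 13) [ 0.31  0.67  1.93 -1.43  0.51  1.82] 0.065
(-49, 0, 1, 7) [ 0.28  0.67  1.92 -1.35  0.47  1.7 ] 0.000
(-50, 0, 0, 0) [ 0.25  0.67  1.84 -0.97  0.5   1.26] 0.000
rho 0
(-17, 0, 50, 13) [ 0.15  0.5   2.   -1.43  0.16  1.64] 0.056
(-17, 0, 11, 13) [ 0.14  0.58  1.96 -1.43  0.16  1.64] 0.092
(-46, 0, 3, 13) [ 0.15  0.6   1.99 -1.43  0.17  
[... 350 characters left out ...]
09  2.24  0.28 -2.19] 0.000
(-50, 0, 0, 0) [-0.05  0.63  2.    1.38  0.24 -1.31] 0.000
rho 25
(-17, 0, 50, 13) [-0.16  0.55  2.13  1.97  0.51 -2.05] 0.000
(-17, 0, 11, 13) [-0.15  0.65  2.11  2.08  0.54 -2.18] 0.000
(-46, 0, 3, 13) [-0.16  0.7   2.17  2.23  0.6  -2.36] 0.000
(-49, 0, 1, 7) [-0.15  0.68  2.1   1.95  0.5  -2.03] 0.000
(-50, 0, 0, 0) [-0.15  0.66  2.01  1.51  0.45 -1.55] 0.000
rho 35
(-17, 0, 50, 13) [-0.26  0.61  2.13  1.78  0.72 -1.99] 0.000
(-17, 0, 11, 13) [-0.26  0.7   2.1   1.85  0.73 -2.09] 0.000
(-46, 0, 3, 13) [-0.26  0.75  2.16  1.96  0.77 -2.24] 0.000
(-49, 0, 1, 7) [-0.25  0.73  2.09  1.77  0.7  -1.98] 0.000
(-50, 0, 0, 0) [-0.24  0.71  2.01  1.5   0.66 -1.64] 0.000
```

Run:
```python
from h import *
plan(down(.0355),np.array([.578,-.0895,.14]),0,mm=40,deg=6.5)
```

```text
dist mm 184.2 ang 31.5 rows 5
[-35.3, 1.8, 10.5, 6.1, 0.9, -1.4, 0]
[-35.5, 2.0, 9.8, 6.1, 0.9, -1.4, 0]
[-35.7, 2.1, 9.0, 6.1, 0.9, -1.4, 0]
[-35.8, 2.1, 8.3, 6.1, 0.9, -1.4, 0]
[-36.0, 2.1, 7.5, 6.1, 0.9, -1.4, 0]
```

Emit:
jog_arm(commands=[[-35,2,4,6.1,0.9,-1.4,0],[-36,2,6,6.1,0.9,-1.4,0],[-36,2,9,6.1,0.9,-1.4,0],[-36,2,10,6.1,0.9,-1.4,0],[-36,2,10,6.1,0.9,-1.4,0]])

```text
time: 6.25
tcp_pos: [0.5686, -0.0733, 0.1471]
ee_rot: [0.702, 0.712, 0.013, 0.022]
ft_force: [1.1, 0.6, -3.6]
grip_width: 0.146
```

Run:
```python
from h import *
print(env.observe()['qpos'])
plan(down(.0355),np.array([.578,-.0895,.06]),0,mm=45,deg=6.5)
```

```text
[-0.32533807  0.55278083  1.68170276  0.00570566  0.85566322 -0.34408118]
dist mm 89.1 ang 3.2 rows 2
[-7.6, 2.4, 43.8, 1.4, 0.4, -0.6, 0]
[-7.9, 3.4, 43.7, 1.4, 0.4, -0.6, 0]
```

Emit:
jog_arm(commands=[[-8,3,44,1.4,0.4,-0.6,0],[-8,3,40,1.4,0.4,-0.6,0],[0,0,0,0,0,0,0]])

```text
time: 6.62
tcp_pos: [0.5838, -0.0961, 0.0614]
ee_rot: [0.695, 0.719, 0.005, 0.0]
ft_force: [-0.2, -0.1, -2.8]
grip_width: 0.152
```

Run:
```python
from h import *
plan(down(.0355),np.array([.578,-.0895,.028]),0,mm=45,deg=6.5)
```

```text
dist mm 34.5 ang 0.6 rows 1
[6.6, -5.8, 33.4, 0.5, -0.4, -0.2, 0]
```

Emit:
jog_arm(commands=[[5,-5,20,0.4,-0.3,-0.2,0],[1,0,12,0,0,0,0],[0,0,0,0,0,0,0]])

```text
time: 7.0
tcp_pos: [0.5804, -0.09, 0.032]
ee_rot: [0.694, 0.72, 0.004, 0.001]
ft_force: [0.1, 0.6, -3.0]
grip_width: 0.149
```

Run:
```python
from h import *
plan(down(.0355),np.array([.578,-.0895,.0225]),0,mm=45,deg=6.5)
```

```text
dist mm 9.8 ang 0.5 rows 1
[0.5, -2.5, 9.4, 0.4, -0.2, 0.1, 0]
```

Emit:
jog_arm(commands=[[0,-2,7,0.4,-0.2,0,0],[0,0,1.5,0,0,0,0],[0,0,0,0,0,0,0]])

```text
time: 7.38
tcp_pos: [0.5802, -0.0902, 0.0257]
ee_rot: [0.694, 0.72, 0.001, 0.002]
ft_force: [-0.6, 0.1, -3.4]
grip_width: 0.15
```

Run:
```python
from h import *
plan(down(.0355),np.array([.578,-.0895,.0225]),0,mm=45,deg=6.5)
```

```text
dist mm 3.9 ang 0.3 rows 1
[0.8, -2.2, 3.2, 0.3, 0.1, 0.1, 0]
```

Emit:
jog_arm(commands=[[0,0,2.5,0,0,0,0],[0,0,1,0,0,0,0]])

```text
time: 7.62
tcp_pos: [0.5806, -0.0903, 0.0225]
ee_rot: [0.694, 0.72, 0.002, 0.003]
ft_force: [-0.6, 1.0, -1.9]
grip_width: 0.15
```

Emit:
jog_arm(commands=[[0,0,0.5,0,0,0,0],[0,0,0,0,0,0,1],[0,0,0,0,0,0,1],[0,0,-20,0,0,0,1],[0,0,-45,0,0,0,1]])

```text
time: 8.25
tcp_pos: [0.5789, -0.0899, 0.0861]
ee_rot: [0.694, 0.72, 0.0, 0.0]
ft_force: [0.4, -0.3, -0.0]
grip_width: 0.973
```

Run:
```python
from fit import *
print(pose()[1],env.observe()['grip_width'])
c=cam('wrist'); im=vision.read_camera('wrist'); cv2.imwrite('pics/w4.png',im)
t=vision.read_camera('top'); cv2.imwrite('pics/t4.png',t)
crop(im,130,90,380,290,3,'pics/w4b.png',1.0)
```

```text
[ 0.57885647 -0.08988001  0.08606227] 0.9732576804635331
```

View pics/w4b.png

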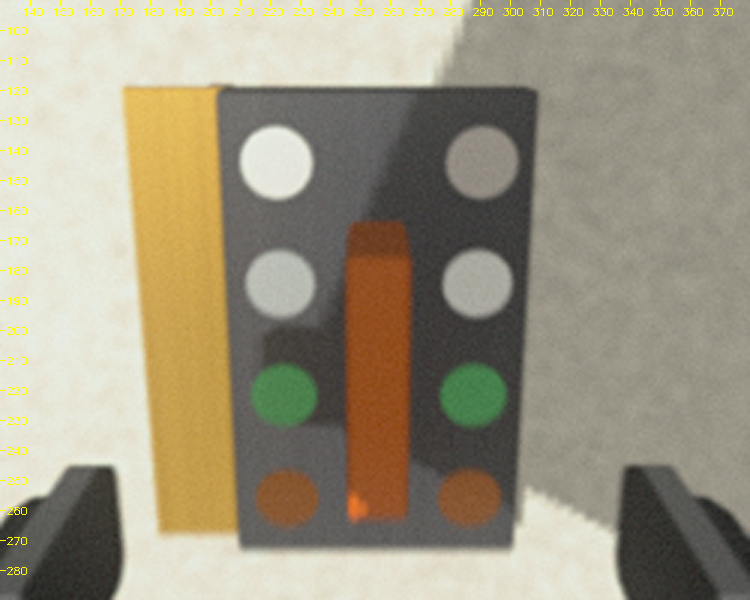

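Run:
```python
from fit import *
from kin import *
c=cam('wrist')
a=[([-50,62,5],(123,88)),([-50,-62,5],(158,533)),([50,-62,14],(515,548)),([-26,-62,14],(239,548)),([50,62,14],(537,92)),([5,31,50],(347,257)),([19,31,50],(410,257)),([19,-31,50],(408,519)),([5,-31,50],(347,520))]
o=[(c,P,pix(u,3,130,90),(1,1)) for P,u in a]
x,r=fit(o,plateT,[.566,-.09,.03]);print(x,np.round(r,1).tolist())
def bench(x,rho,zt,up):
    Rp=R.from_euler('z',x[2]); Rt=Rp*R.from_euler('x',np.radians(rho))*F
    g=np.array([x[0],x[1],0])+Rp.apply([.012,0,zt]); 
    return Rt, g+Rt.apply([0,0,.0187-up])
Rt,pt=bench(x,25,.041,.05); print(pt)
plan(Rt,pt,1,mm=40,deg=6.5)
```

```text
[ 0.5744784  -0.09421818  0.03618167] [[1.8, 2.5], [1.7, -1.8], [-2.6, -2.0], [0.7, -1.3], [-1.7, 2.1], [-0.3, 1.0], [0.4, 0.9], [-0.3, -1.7], [0.3, -1.9]]
[ 0.58694905 -0.10700339  0.06936743]
dist mm 27.2 ang 25.3 rows 4
[-3.9, 0.6, 5.5, 0.2, 6.3, 0.1, 1]
[-4.5, 0.7, 5.0, 0.2, 6.3, 0.1, 1]
[-5.0, 0.7, 4.5, 0.2, 6.3, 0.1, 1]
[-5.5, 0.7, 3.9, 0.2, 6.3, 0.1, 1]
```

Run:
```python
from fit import *
from kin import *
print(pose()[1])
m=vision.camera_model('wrist'); T=np.eye(4);T[:3,:3]=R.from_quat([.694,.72,0,0]).as_matrix();T[:3,3]=[.57886,-.08988,.08606]
W=np.linalg.inv(T@m['hand_eye']); c=(cam('top')[0]*0+cam('wrist')[0],cv2.Rodrigues(W[:3,:3])[0].ravel(),W[:3,3])
a=[([-50,62,5],(123,88)),([-50,-62,5],(158,533)),([50,-62,14],(515,548)),([-26,-62,14],(239,548)),([50,62,14],(537,92)),([5,31,50],(347,257)),([19,31,50],(410,257)),([19,-31,50],(408,519)),([5,-31,50],(347,520))]
o=[(c,P,pix(u,3,130,90),(1,1)) for P,u in a]
x,r=fit(o,plateT,[.566,-.09,.03]);print(x,np.round(r,1).tolist())
crop(cv2.imread('pics/t4.png'),235,175,315,235,10,'pics/t4b.png')
```

```text
[ 0.58346156 -0.09132395  0.09131329]
[ 0.56902145 -0.09063405  0.03704456] [[0.6, 0.6], [0.9, -0.6], [-0.9, 0.1], [0.2, 0.2], [0.0, -0.0], [-0.9, -0.0], [0.4, -0.1], [-0.1, -0.1], [-0.1, -0.4]]
```

View pics/t4b.png

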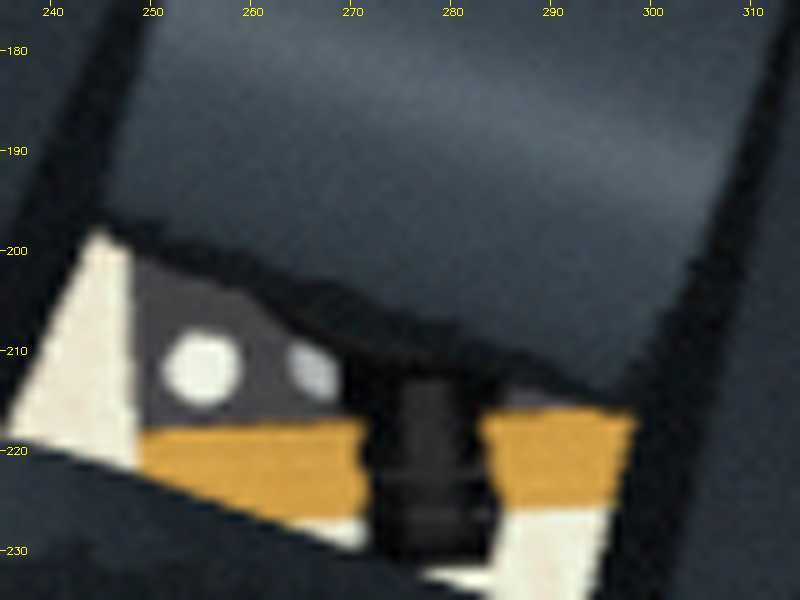

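```bash
cat >> kin.py <<'E'
PX=[.5687,-.0905,.037]
def bench(x,rho,zt,up):
    Rp=R.from_euler('z',x[2]); Rt=Rp*R.from_euler('x',np.radians(rho))*F
    g=np.array([x[0],x[1],0])+Rp.apply([.012,0,zt])
    return Rt, g+Rt.apply([0,0,.0187-up])
E
python3 - <<'E'
from kin import *
plan(*bench(PX,25,.039,.05),1,mm=40,deg=6.5)
E
```

```text
dist mm 26.9 ang 25.3 rows 4
[-2.9, -0.8, 6.0, 0.2, 6.3, 0.1, 1]
[-3.6, -0.7, 5.6, 0.2, 6.3, 0.1, 1]
[-4.2, -0.7, 5.2, 0.2, 6.3, 0.1, 1]
[-4.7, -0.7, 4.7, 0.2, 6.3, 0.1, 1]
```

Emit:
jog_arm(commands=[[-3,-1,3,0.2,6.3,0.1,1],[-4,-1,3,0.2,6.3,0.1,1],[-4,-1,5,0.2,6.3,0.1,1],[-5,-1,5,0.2,6.3,0.1,1],[0,0,0,0,0,0,1]])

```text
time: 8.98
tcp_pos: [0.5808, -0.1039, 0.0727]
ee_rot: [0.677, 0.702, 0.154, -0.158]
ft_force: [-0.1, -0.3, -0.1]
grip_width: 0.997
```

Run:
```python
from kin import *
print(env.observe()['qpos'])
plan(*bench(PX,25,.039,.015),1,mm=40,deg=6.5)
```

```text
[-0.55476913  0.77890885  1.55027298  0.41389179  1.10623833 -0.83322879]
dist mm 40.1 ang 0.6 rows 2
[-1.1, 0.1, 20.0, 0.1, -0.3, -0.0, 1]
[-1.0, 0.1, 20.0, 0.1, -0.3, -0.0, 1]
```

Emit:
jog_arm(commands=[[-1,0,20,0,-0.3,0,1],[-1,0,16,0,0,0,1],[0,0,0,0,0,0,1]])

```text
time: 9.35
tcp_pos: [0.5802, -0.0884, 0.0387]
ee_rot: [0.677, 0.703, 0.151, -0.155]
ft_force: [-0.2, 0.3, 0.4]
grip_width: 1.0
```

Run:
```python
from kin import *
plan(*bench(PX,25,.039,.0),1,mm=40,deg=6.5)
c=cam('wrist'); im=vision.read_camera('wrist'); cv2.imwrite('pics/w5.png',cv2.resize(im,None,fx=1.5,fy=1.5))
```

```text
dist mm 17.8 ang 0.1 rows 1
[-1.5, 0.4, 17.7, 0.1, -0.0, 0.0, 1]
```

View pics/w5.png

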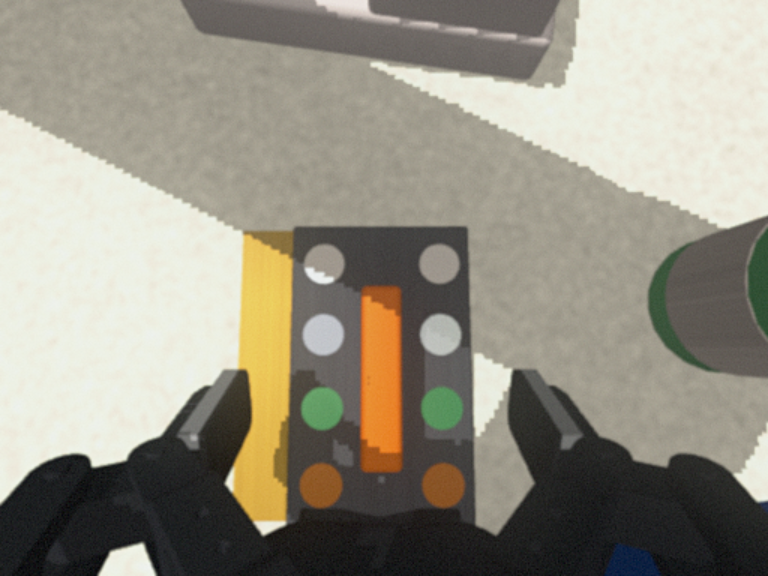

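The bar (columns 241–268, rows 191–314 in original pixels) sits centred between the jaws. I'll go down the rest of the way and close.

Emit:
jog_arm(commands=[[-1,0,15,0,0,0,1],[0,0,2,0,0,0,1],[0,0,0,0,0,0,1]])

```text
time: 9.78
tcp_pos: [0.5814, -0.082, 0.0235]
ee_rot: [0.677, 0.704, 0.152, -0.153]
ft_force: [0.8, -0.4, -0.2]
grip_width: 1.0
```

Run:
```python
from kin import *
plan(*bench(PX,25,.039,.0),1,mm=40,deg=6.5)
```

```text
dist mm 1.8 ang 0.3 rows 1
[-0.7, -1.0, 1.3, 0.3, 0.1, 0.1, 1]
```

Emit:
jog_arm(commands=[[0,-0.5,1,0,0,0,0],[0,0,0,0,0,0,0],[0,0,0,0,0,0,0],[0,0,0,0,0,0,0],[0,0,0,0,0,0,0]], newtons=90)

```text
time: 10.4
tcp_pos: [0.5815, -0.0825, 0.0235]
ee_rot: [0.677, 0.704, 0.152, -0.152]
ft_force: [1.1, 2.0, -0.1]
grip_width: 0.15
```

Emit:
jog_arm(commands=[[0,0,0,0,0,0,0],[0,0,0,0,0,0,0]])

```text
time: 10.65
tcp_pos: [0.5815, -0.0824, 0.0235]
ee_rot: [0.677, 0.703, 0.152, -0.152]
ft_force: [-0.3, -1.2, 0.9]
grip_width: 0.145
```

Run:
```python
from kin import *
r,p=pose(); print(p, r.as_quat(), env.observe()['time'])
c=cam('wrist'); np.savez('w6.npz',K=c[0],r=c[1],t=c[2],R=r.as_matrix(),p=p)
im=vision.read_camera('wrist'); cv2.imwrite('pics/w6.png',im); cv2.imwrite('pics/w6b.png',cv2.resize(im,None,fx=1.5,fy=1.5))
```

```text
[ 0.58147923 -0.08244609  0.02348587] [ 0.67735093  0.70348359  0.15183963 -0.15248372] 10.65
```

View pics/w6b.png

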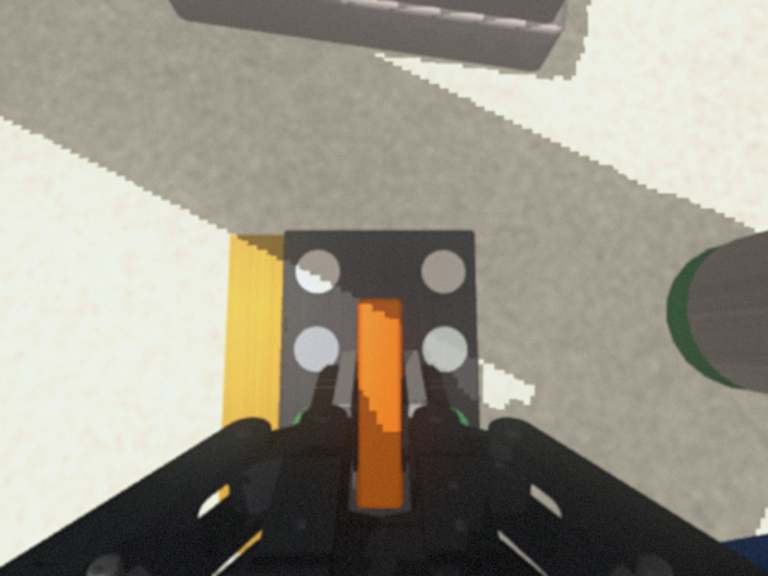

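Run:
```python
from fit import *
z=np.load('w6.npz'); c=(z['K'],z['r'],z['t'])
a=[([-26,62,14],(284,231)),([50,62,14],(474,231)),([-50,62,5],(231,236)),([5,31,50],(358,299)),([19,31,50],(401,299)),([5,-31,50],(357,508)),([19,-31,50],(403,508))]
o=[(c,P,[u[0]/1.5-.17,u[1]/1.5-.17],(1,1)) for P,u in a]
x,r=fit(o,plateT,[.568,-.09,.035]);print(x,np.round(r,1).tolist())
for x in (x,[.5695,-.0905,.0365]):
  Rp=R.from_euler('z',x[2]); Rt=R.from_matrix(z['R'])
  print('TCP in plate mm',Rp.inv().apply(z['p']-[x[0],x[1],0])*1e3,'rel rot', (Rp.inv()*Rt*F.inv()).as_euler('xyz',degrees=True))
```

```text
[ 0.57009115 -0.09001229  0.03660029] [[-0.3, -0.6], [0.1, -0.5], [-0.4, -0.3], [-0.6, -0.7], [1.0, -0.7], [-0.7, 1.1], [0.7, 1.0]]
TCP in plate mm [11.65731622  7.14441662 23.48586615] rel rot [ 2.48502146e+01 -4.04706390e-01 -1.77914706e-02]
TCP in plate mm [12.26515158  7.61139873 23.48586615] rel rot [ 2.48502146e+01 -4.04706390e-01 -1.20455425e-02]
```

```bash
cat > g.py <<'E'
from kin import *
REL=R.from_euler('x',24.85,degrees=True)*F   # tool in plate
TCPP=np.array([.012,.0073,.0235])
def tool_for(tx,ty,tz,phi):
    Rp=BAY[0]*R.from_euler('y',-np.radians(phi))
    return Rp*REL, BAY[1]+BAY[0].apply(np.array([tx,ty,tz])/1e3)+Rp.apply(TCPP+[.05,0,0])
def where():
    r,p=pose(); Rp=r*REL.inv(); tong=p-Rp.apply(TCPP+[.05,0,0]); q=BAY[0].inv()
    e=(q*Rp).as_euler('ZYX',degrees=True); s=env.observe()
    print('t %.2f tongue bay mm'%s['time'],np.round(q.apply(tong-BAY[1])*1e3,1),'phi %.1f yaw %.1f roll %.1f'%(-e[1],e[0],e[2]),'F bay',np.round(q.apply(s['ft_force']),1),'grip %.3f'%s['grip_width'],'q',np.round(s['qpos'],2))
E
python3 - <<'E'
from g import *
where(); r,p=pose()
plan(r,p+[0,0,.12],0)
E
```

```text
t 10.70 tongue bay mm [ -58.5 -244.7  -49.9] phi -25.3 yaw 9.5 roll 4.1 F bay [1.2 0.  1.1] grip 0.150 q [-0.52  0.85  1.58  0.44  0.99 -0.86]
dist mm 120.0 ang 0.0 rows 2
[25.2, 0.4, -54.4, 0.0, 0.0, 0.0, 0]
[25.2, 0.4, -54.4, 0.0, 0.0, 0.0, 0]
```

Emit:
jog_arm(commands=[[8,0,-18,0,0,0,0],[21,0,-46,0,0,0,0],[21,0,-46,0,0,0,0]])

```text
time: 11.08
tcp_pos: [0.5777, -0.0823, 0.1441]
ee_rot: [0.678, 0.703, 0.15, -0.157]
ft_force: [1.3, -0.3, -2.7]
grip_width: 0.144
```

Run:
```python
from g import *
where()
plan(*tool_for(-17,0,70,14),0,mm=40,deg=6)
```

```text
t 11.07 tongue bay mm [  -9.  -245.    60.9] phi -25.8 yaw 9.6 roll 4.4 F bay [ 0.1 -0.2 -3. ] grip 0.144 q [-0.52  0.66  1.54  0.39  1.21 -0.75]
dist mm 242.3 ang 41.0 rows 7
[33.3, -0.5, 9.4, -5.7, -0.5, -1.3, 0]
[33.4, -0.6, 9.1, -5.7, -0.5, -1.3, 0]
[33.5, -0.7, 8.7, -5.7, -0.5, -1.3, 0]
[33.6, -0.8, 8.4, -5.7, -0.5, -1.3, 0]
[33.7, -0.8, 8.0, -5.7, -0.5, -1.3, 0]
[33.7, -0.8, 7.7, -5.7, -0.5, -1.3, 0]
[33.8, -0.8, 7.4, -5.7, -0.5, -1.3, 0]
```

Emit:
jog_arm(commands=[[33,0,6,-5.7,-0.5,-1.3,0],[33,0,6,-5.7,-0.5,-1.3,0],[34,0,8,-5.7,-0.5,-1.3,0],[34,0,8,-5.7,-0.5,-1.3,0]])

```text
time: 11.58
tcp_pos: [0.578, 0.0497, 0.1827]
ee_rot: [0.663, 0.691, 0.286, 0.013]
ft_force: [1.2, 1.7, -3.0]
grip_width: 0.148
```

Run:
```python
from g import *
where()
plan(*tool_for(-17,0,70,14),0,mm=40,deg=6)
```

```text
t 11.57 tongue bay mm [  -2.9 -108.3   74.6] phi -1.5 yaw 3.4 roll 0.2 F bay [-0.4  1.9 -3.1] grip 0.148 q [-0.38  0.48  1.92  0.9   0.69 -1.12]
dist mm 107.5 ang 15.9 rows 3
[33.5, -5.3, 11.6, -5.2, -0.2, -1.2, 0]
[33.6, -5.6, 11.0, -5.2, -0.2, -1.2, 0]
[33.8, -5.9, 10.4, -5.2, -0.2, -1.2, 0]
```

Emit:
jog_arm(commands=[[33,-5,11,-5.2,-0.2,-1.2,0],[34,-6,11,-5.2,-0.2,-1.2,0],[34,-6,10,-5.2,-0.2,-1.2,0],[0,0,0,0,0,0,0]])

```text
time: 12.08
tcp_pos: [0.5658, 0.1442, 0.1889]
ee_rot: [0.636, 0.673, 0.366, 0.094]
ft_force: [-0.0, 0.0, -2.8]
grip_width: 0.15
```

Run:
```python
from g import *
where()
plan(*tool_for(-17,0,50,14),0,mm=40,deg=6)
```

```text
t 12.07 tongue bay mm [-14.4 -12.5  76.3] phi 11.8 yaw 0.7 roll 0.9 F bay [-1.3  0.  -2.5] grip 0.150 q [-0.2   0.48  2.12  1.71  0.51 -1.82]
dist mm 27.4 ang 2.6 rows 1
[1.0, -8.6, 26.0, -2.3, -1.1, -0.3, 0]
```

Emit:
jog_arm(commands=[[1,-8,22,-2.3,-1,-0.3,0],[0,0,0,0,0,0,0]])

```text
time: 12.32
tcp_pos: [0.5743, 0.1529, 0.1707]
ee_rot: [0.635, 0.666, 0.374, 0.115]
ft_force: [-0.7, -0.6, -2.6]
grip_width: 0.147
```

Run:
```python
from g import *
where()
plan(*tool_for(-15,0,25,14),0,mm=40,deg=6)
c=cam('wrist');im=vision.read_camera('wrist'); cv2.imwrite('pics/w7.png',cv2.resize(im,None,fx=1.5,fy=1.5))
where()
im=vision.read_camera('scene'); crop(im,290,100,430,240,5,'pics/s7.png',1.4)
```

```text
t 12.32 tongue bay mm [-14.2  -2.6  54.5] phi 14.2 yaw 0.0 roll 0.1 F bay [-1.7 -0.6 -2.1] grip 0.147 q [-0.16  0.54  2.14  1.98  0.51 -2.08]
dist mm 29.8 ang 0.2 rows 1
[-9.7, -7.9, 27.1, 0.1, -0.1, 0.1, 0]
t 12.38 tongue bay mm [-12.5  -2.8  55. ] phi 14.4 yaw 0.0 roll 0.1 F bay [-0.4 -0.1 -2.1] grip 0.144 q [-0.16  0.54  2.14  1.98  0.51 -2.08]
```

View pics/w7.png

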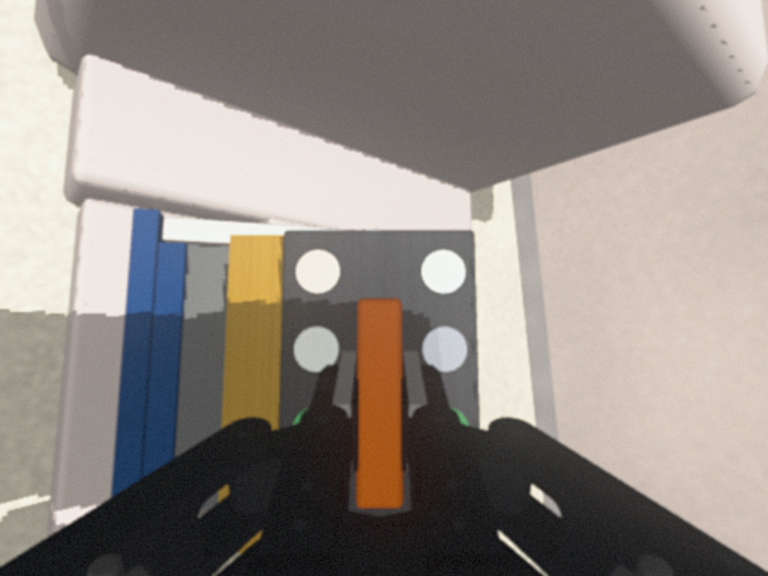

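View pics/s7.png

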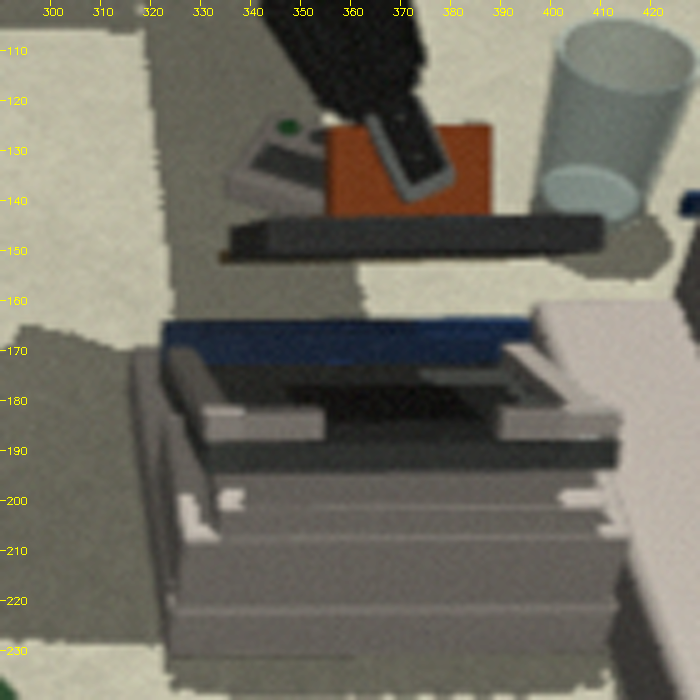

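The plate is gripped, tilted and over the bay. In the wrist view the lip's free edge runs from (185,243) to (177,430) and the tongue's edge from (231,236) to (222,430), at 1.5x scale. I'll check the lip against my bay estimate.

Run:
```python
from g import *
m=vision.camera_model('wrist'); T=np.eye(4);T[:3,:3]=R.from_quat([.635,.666,.374,.115]).as_matrix();T[:3,3]=[.5743,.1529,.1707]
W=np.linalg.inv(T@m['hand_eye']); c=(cam('wrist')[0],cv2.Rodrigues(W[:3,:3])[0].ravel(),W[:3,3])
P=np.array([[-39,64,18],[-39,-40,18],[-39,0,18],[-39,67,9],[20,67,9]])/1e3
print(proj(c,BAY[0].apply(P)+BAY[1])*1.5)
Rp=R.from_quat([.635,.666,.374,.115])*REL.inv(); o=np.array([.5743,.1529,.1707])-Rp.apply(TCPP)
print(proj(c,Rp.apply(np.array([[-50,62,5],[-50,0,5],[50,62,14]])/1e3)+o)*1.5)
```

```text
[[185.29961162 243.57409761]
 [172.97465044 462.22366113]
 [177.89728194 374.89428029]
 [188.69403654 241.72503705]
 [304.28193675 247.75831307]]
[[227.73992745 235.51823736]
 [221.15465892 387.12519176]
 [471.90681368 229.82083019]]
```

```bash
sed -i 's/TCPP=np.array(\[.012,/TCPP=np.array([.011,/' g.py
python3 - <<'E'
from g import *
where()
plan(*tool_for(-15,0,25,14),0,mm=20,deg=6)
E
```

```text
t 12.43 tongue bay mm [-10.9  -3.1  55.4] phi 14.4 yaw 0.0 roll 0.1 F bay [-1.   0.5 -2.1] grip 0.148 q [-0.17  0.54  2.14  1.98  0.51 -2.08]
dist mm 31.2 ang 0.4 rows 2
[-4.7, -5.7, 13.8, 0.2, -0.0, 0.1, 0]
[-4.7, -5.6, 13.8, 0.2, -0.0, 0.1, 0]
```

Emit:
jog_arm(commands=[[-5,-6,14,0,0,0,0],[-4,-5,13,0,0,0,0],[0,0,0,0,0,0,0]])

```text
time: 12.8
tcp_pos: [0.5899, 0.1516, 0.1473]
ee_rot: [0.633, 0.665, 0.378, 0.119]
ft_force: [-0.2, 0.3, -2.5]
grip_width: 0.147
```

Run:
```python
from g import *
where()
plan(*tool_for(-20,0,10,14),0,mm=20,deg=6)
```

```text
t 12.80 tongue bay mm [-9.  -2.1 26.3] phi 14.8 yaw -0.0 roll 0.1 F bay [-1.3  0.3 -2.1] grip 0.147 q [-0.16  0.61  2.12  2.08  0.54 -2.19]
dist mm 20.1 ang 0.8 rows 2
[-1.9, -7.2, 6.7, 0.4, -0.0, 0.2, 0]
[-2.0, -7.2, 6.8, 0.4, -0.0, 0.2, 0]
```

Emit:
jog_arm(commands=[[-2,-8,7,0,0,0.2,0],[-2,-8,7,0,0,0,0],[0,0,0,0,0,0,0]])

```text
time: 13.18
tcp_pos: [0.5898, 0.1525, 0.1296]
ee_rot: [0.633, 0.663, 0.38, 0.121]
ft_force: [-0.1, 0.4, -2.6]
grip_width: 0.149
```

Run:
```python
from g import *
where()
plan(*tool_for(-25,0,8,14),0,mm=20,deg=6)
plan(*tool_for(-35,0,5,14),0,mm=20,deg=6)
```

```text
t 13.18 tongue bay mm [-16.9  -0.9  10.2] phi 15.1 yaw -0.3 roll 0.2 F bay [-1.2  0.3 -2.3] grip 0.149 q [-0.16  0.66  2.13  2.17  0.58 -2.29]
dist mm 8.2 ang 1.1 rows 1
[0.6, -8.1, 1.5, 1.1, -0.1, 0.2, 0]
dist mm 18.6 ang 1.1 rows 1
[0.4, -18.5, 1.8, 1.1, -0.1, 0.2, 0]
```

Emit:
jog_arm(commands=[[0,-10,1,0.8,0,0.2,0],[0,-6,0.5,0,0,0,0],[0,0,0,0,0,0,0]])

```text
time: 13.55
tcp_pos: [0.5788, 0.1541, 0.1196]
ee_rot: [0.635, 0.665, 0.376, 0.116]
ft_force: [-0.4, 0.0, -3.7]
grip_width: 0.144
```

Run:
```python
from g import *
where()
plan(*tool_for(-46,0,4,14),0,mm=20,deg=6)
im=vision.read_camera('wrist'); crop(im,80,120,280,300,4,'pics/w8.png',1.0)
```

```text
t 13.55 tongue bay mm [-31.7  -0.7   6.7] phi 14.4 yaw -0.2 roll 0.1 F bay [-2.  -0.  -3.1] grip 0.144 q [-0.16  0.68  2.16  2.21  0.59 -2.34]
dist mm 14.4 ang 0.4 rows 1
[1.0, -14.4, -0.1, 0.4, -0.1, -0.0, 0]
```

View pics/w8.png

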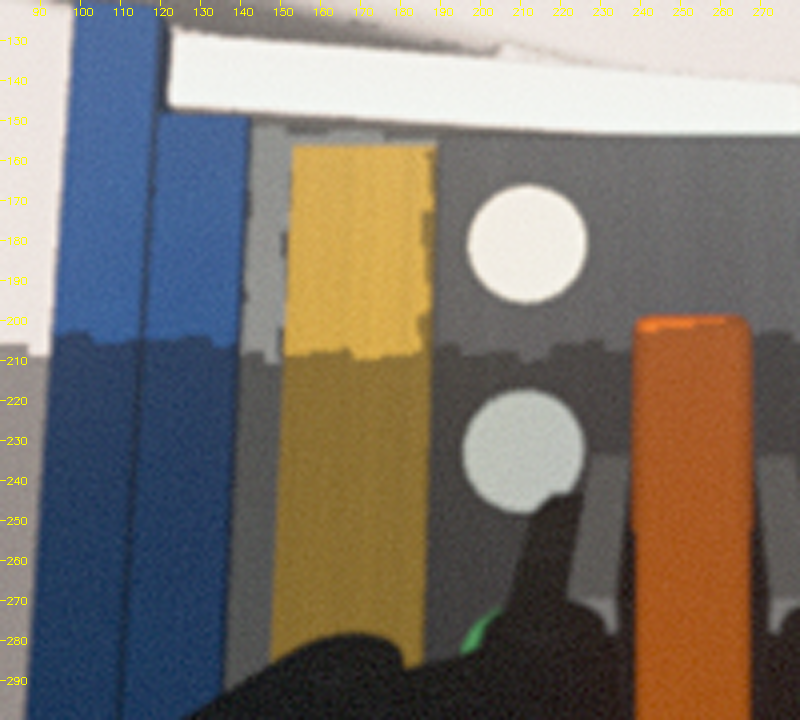

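The tongue edge (column ~153, original px) is parallel to the lip edge (column ~142) and about 8 mm up-slope of it, which matches the computed pose. Inserting now.

Emit:
jog_arm(commands=[[0.5,-8,0.5,0,0,0,0],[0.5,-6,0.5,0,0,0,0],[0,0,0,0,0,0,0]])

```text
time: 13.98
tcp_pos: [0.5695, 0.1567, 0.1107]
ee_rot: [0.634, 0.665, 0.377, 0.117]
ft_force: [0.3, -0.1, -3.4]
grip_width: 0.151
```

Run:
```python
from g import *
where()
plan(*tool_for(-48,0,2.5,14),0,mm=20,deg=6)
c=cam('wrist');im=vision.read_camera('wrist'); crop(im,80,120,280,300,4,'pics/w9.png',1.0)
```

```text
t 13.97 tongue bay mm [-44.1   0.9   2.7] phi 14.5 yaw -0.2 roll 0.2 F bay [-1.3 -0.1 -3.2] grip 0.151 q [-0.16  0.7   2.18  2.27  0.63 -2.41]
dist mm 3.8 ang 0.6 rows 1
[-0.6, -3.7, -0.5, 0.5, -0.1, 0.0, 0]
```

View pics/w9.png

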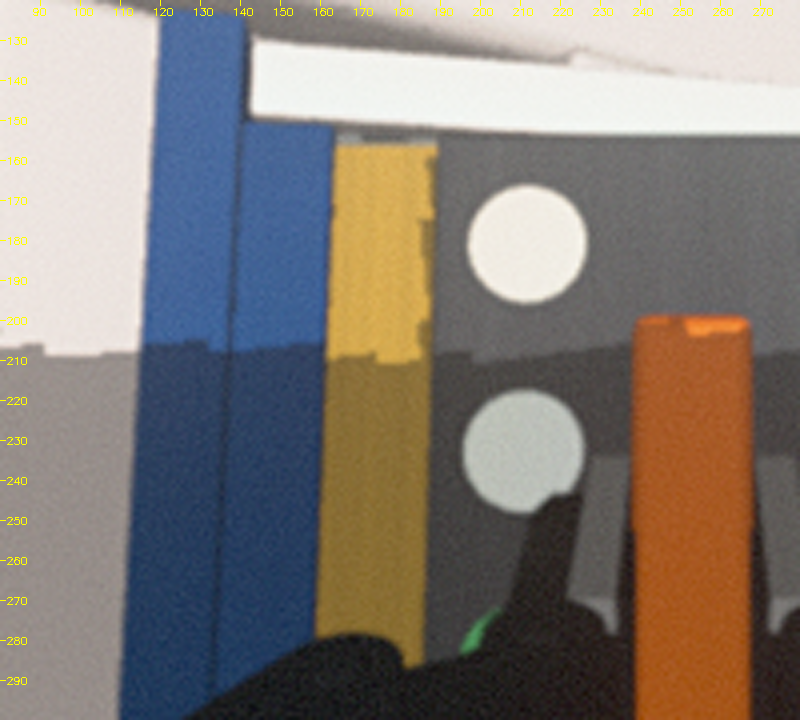

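The tongue is now under the lip: its visible width has dropped from about 36 px to 26 px, and there's no contact force. Moving a little further in.

Emit:
jog_arm(commands=[[-0.5,-3.5,-0.3,0,0,0,0],[0,0,0,0,0,0,0]])

```text
time: 14.28
tcp_pos: [0.5675, 0.1563, 0.1089]
ee_rot: [0.634, 0.664, 0.378, 0.118]
ft_force: [0.8, 0.1, -2.4]
grip_width: 0.148
```

Run:
```python
from g import *
where()
plan(*tool_for(-49,0,1,7),0,mm=20,deg=2)
```

```text
t 14.28 tongue bay mm [-46.5   0.3   1.9] phi 14.6 yaw -0.2 roll 0.2 F bay [-0.3  0.2 -2.5] grip 0.148 q [-0.16  0.71  2.19  2.29  0.64 -2.43]
dist mm 8.6 ang 7.6 rows 4
[-0.9, -0.0, 1.9, 1.7, -0.0, 0.8, 0]
[-0.9, 0.0, 1.9, 1.7, -0.0, 0.8, 0]
[-0.9, 0.1, 1.9, 1.7, -0.0, 0.8, 0]
[-0.9, 0.2, 1.9, 1.7, -0.0, 0.8, 0]
```

Emit:
jog_arm(commands=[[-1,0,2,1.7,0,0.8,0],[-1,0,2,1.7,0,0.8,0],[-1,0,2,1.7,0,0.8,0],[0,0,0,0,0,0,0]])

```text
time: 14.78
tcp_pos: [0.572, 0.1557, 0.1038]
ee_rot: [0.653, 0.667, 0.35, 0.08]
ft_force: [0.3, -0.4, -3.1]
grip_width: 0.149
```

Run:
```python
from g import *
where()
plan(*tool_for(-49.5,0,1,5),0,mm=20,deg=2)
```

```text
t 14.78 tongue bay mm [-48.2   0.3   0.9] phi 8.9 yaw -0.2 roll 0.2 F bay [-1.  -0.3 -2.9] grip 0.149 q [-0.16  0.68  2.12  2.04  0.52 -2.14]
dist mm 3.9 ang 3.9 rows 2
[-0.8, 0.1, 1.8, 1.8, -0.1, 0.7, 0]
[-0.8, 0.2, 1.8, 1.8, -0.1, 0.7, 0]
```

Emit:
jog_arm(commands=[[-1,0,2,1.8,0,0.7,0],[-1,0,2,1.8,0,0.7,0],[0,0,0,0,0,0,0]])

```text
time: 15.15
tcp_pos: [0.5732, 0.156, 0.1]
ee_rot: [0.663, 0.67, 0.33, 0.054]
ft_force: [0.0, -0.2, -3.0]
grip_width: 0.146
```

Run:
```python
from g import *
where()
plan(*tool_for(-49.5,0,.5,1),0,mm=20,deg=2)
c=cam('wrist');im=vision.read_camera('wrist'); crop(im,80,120,280,300,4,'pics/w10.png',1.0)
im=vision.read_camera('scene'); crop(im,300,120,430,240,5,'pics/s10.png',1.4)
```

```text
t 15.15 tongue bay mm [-50.9   0.5   0.8] phi 4.9 yaw 0.0 roll 0.3 F bay [-1.3 -0.2 -2.7] grip 0.146 q [-0.16  0.67  2.08  1.82  0.48 -1.89]
dist mm 5.5 ang 3.9 rows 2
[-1.2, 1.4, 2.0, 1.8, -0.2, 0.8, 0]
[-1.2, 1.5, 2.0, 1.8, -0.2, 0.8, 0]
```

View pics/s10.png

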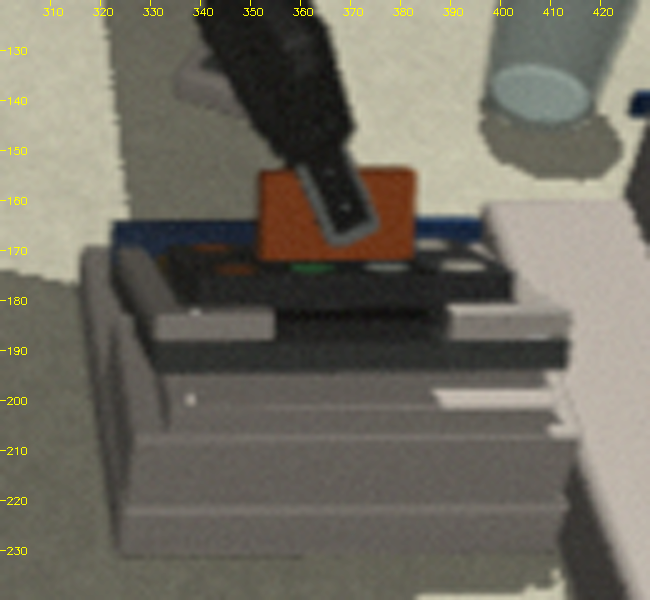

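The plate sits inside the side walls, with its far edge (row ~180) still just above the end blocks (row ~182). I'll keep lowering, with a small up-slope correction.

Emit:
jog_arm(commands=[[-1,1,2,1.8,0,0.7,0],[-1,1,1.5,1.5,0,0.7,0],[0,0,0,0,0,0,0]])

```text
time: 15.62
tcp_pos: [0.5758, 0.1558, 0.0972]
ee_rot: [0.673, 0.67, 0.311, 0.03]
ft_force: [-0.0, -0.0, -2.9]
grip_width: 0.148
```

Run:
```python
from g import *
where()
plan(*tool_for(-50,0,0,0),0,mm=20,deg=2)
```

```text
t 15.62 tongue bay mm [-51.5   0.6   1.1] phi 1.2 yaw 0.1 roll 0.4 F bay [-1.3 -0.  -2.6] grip 0.148 q [-0.15  0.66  2.03  1.59  0.46 -1.63]
dist mm 3.2 ang 1.3 rows 1
[-1.4, 2.0, 2.0, 1.1, -0.4, 0.6, 0]
```

Emit:
jog_arm(commands=[[-1,1.2,1.5,1.1,-0.3,0.5,0],[0,0,0,0,0,0,0]])

```text
time: 15.88
tcp_pos: [0.5766, 0.1558, 0.096]
ee_rot: [0.677, 0.67, 0.303, 0.023]
ft_force: [2.3, -0.4, -0.5]
grip_width: 0.149
```

Run:
```python
from g import *
where()
plan(*tool_for(-50,0,-1,0),0,mm=20,deg=2)
```

```text
t 15.88 tongue bay mm [-51.9   0.5   1. ] phi -0.0 yaw 0.1 roll 0.2 F bay [ 1.9 -0.1 -1.5] grip 0.149 q [-0.15  0.66  2.02  1.51  0.45 -1.54]
dist mm 2.7 ang 0.2 rows 1
[-1.3, 1.9, 1.5, -0.1, -0.2, 0.0, 0]
```

Emit:
jog_arm(commands=[[-0.6,1.2,1.2,0,0,0,0],[0,0,0,0,0,0,0]])

```text
time: 16.12
tcp_pos: [0.5767, 0.1558, 0.0957]
ee_rot: [0.677, 0.67, 0.304, 0.023]
ft_force: [1.5, -0.9, -2.6]
grip_width: 0.147
```

Run:
```python
from g import *
where()
plan(*tool_for(-50,0,-1,0),0,mm=20,deg=2)
c=cam('wrist');im=vision.read_camera('wrist'); crop(im,80,120,380,300,2,'pics/w11.png',1.0,20)
im=vision.read_camera('scene'); crop(im,300,120,430,240,5,'pics/s11.png',1.4)
```

```text
t 16.12 tongue bay mm [-51.9   0.6   0.7] phi -0.1 yaw 0.0 roll 0.2 F bay [ 0.3 -0.7 -3. ] grip 0.147 q [-0.15  0.66  2.02  1.51  0.46 -1.55]
dist mm 2.6 ang 0.2 rows 1
[-1.2, 1.9, 1.3, -0.1, -0.2, -0.0, 0]
```

View pics/s11.png

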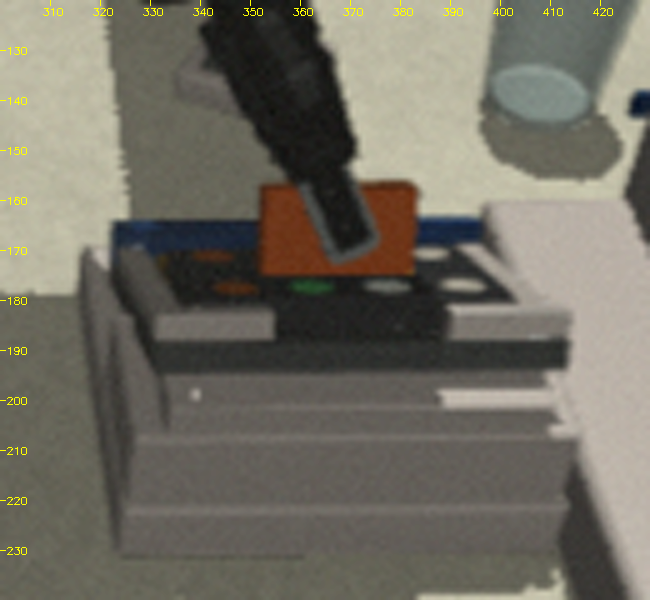

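View pics/w11.png

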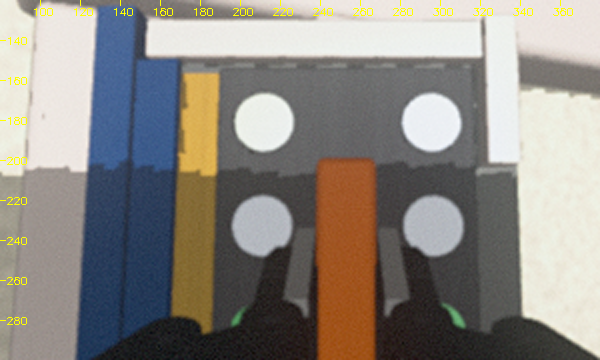

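Emit:
jog_arm(commands=[[-1,2,2.5,0,0,0,0],[-0.5,0.5,1,0,0,0,0]])

```text
time: 16.48
tcp_pos: [0.5768, 0.1559, 0.0956]
ee_rot: [0.677, 0.67, 0.304, 0.021]
ft_force: [-1.9, -0.7, 3.8]
grip_width: 0.146
```

Run:
```python
from g import *
where()
```

```text
t 16.48 tongue bay mm [-52.    0.8   0.6] phi -0.1 yaw 0.0 roll 0.4 F bay [ 0.1 -0.9  4.2] grip 0.146 q [-0.15  0.66  2.02  1.51  0.46 -1.54]
```

The plate is seated: the floor is carrying about 7 N and it won't go any lower. One more light press, then I release and back out along the tool axis.

Emit:
jog_arm(commands=[[-0.8,0.5,2,0,0,0,0],[0,0,0,0,0,0,0],[0,0,0,0,0,0,0.5],[0,0,0,0,0,0,0.5],[0,0,0,0,0,0,0.6]])

```text
time: 17.1
tcp_pos: [0.577, 0.1567, 0.096]
ee_rot: [0.676, 0.67, 0.306, 0.021]
ft_force: [-0.1, 1.1, -0.2]
grip_width: 0.595
```

Run:
```python
from g import *
where()
c=cam('wrist');im=vision.read_camera('wrist'); crop(im,80,100,380,300,2,'pics/w12.png',1.0,20)
```

```text
t 17.10 tongue bay mm [-51.6   1.7   0.8] phi -0.0 yaw 0.0 roll 0.5 F bay [-0.3  1.1 -0.1] grip 0.595 q [-0.15  0.66  2.02  1.51  0.46 -1.55]
```

View pics/w12.png

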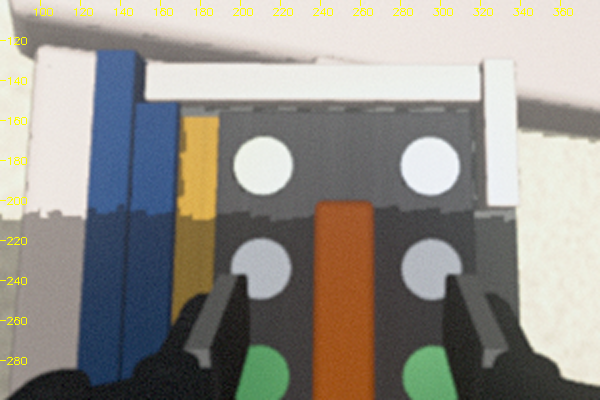

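Released: the jaws stand clear on both sides of the bar and the plate hasn't moved. Backing out.

Emit:
jog_arm(commands=[[0,0,-10,0,0,0,0.6],[0,0,-25,0,0,0,0.6],[0,0,-40,0,0,0,0.6],[-20,0,-40,0,0,0,0.6],[-40,0,-30,0,0,0,0.6]])

```text
time: 17.77
tcp_pos: [0.5145, 0.0466, 0.1932]
ee_rot: [0.674, 0.672, 0.304, 0.019]
ft_force: [0.3, -1.1, 0.3]
grip_width: 0.601
```

Emit:
jog_arm(commands=[[-40,0,-20,0,0,0,0.6],[-40,0,-10,0,0,0,0.6],[0,0,0,0,0,0,0.6],[0,0,0,0,0,0,0.6]])

```text
time: 18.27
tcp_pos: [0.5073, -0.0447, 0.1897]
ee_rot: [0.676, 0.671, 0.304, 0.022]
ft_force: [0.6, 0.7, -0.0]
grip_width: 0.604
```

Run:
```python
from g import *
c=cam('wrist');np.savez('w13.npz',K=c[0],r=c[1],t=c[2]);im=vision.read_camera('wrist'); cv2.imwrite('pics/w13.png',im);cv2.imwrite('pics/w13b.png',cv2.resize(im,None,fx=1.5,fy=1.5))
im=vision.read_camera('scene'); cv2.imwrite('pics/s13f.png',im); crop(im,300,120,430,240,5,'pics/s13.png',1.4)
im=vision.read_camera('top'); cv2.imwrite('pics/t13.png',im)
```

```text
(no output)
```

View pics/w13b.png

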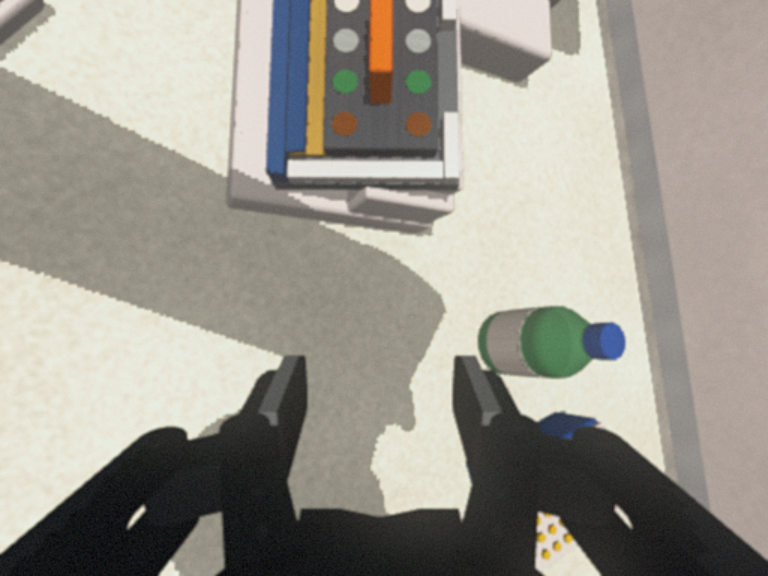

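View pics/s13.png

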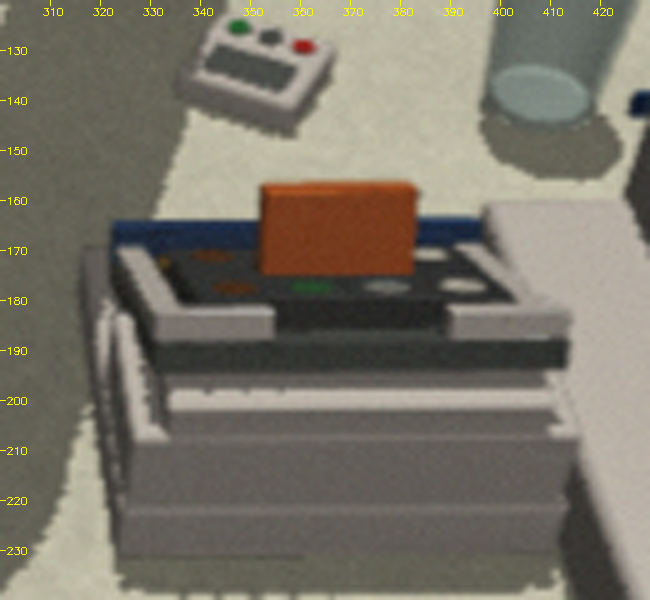

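View pics/t13.png

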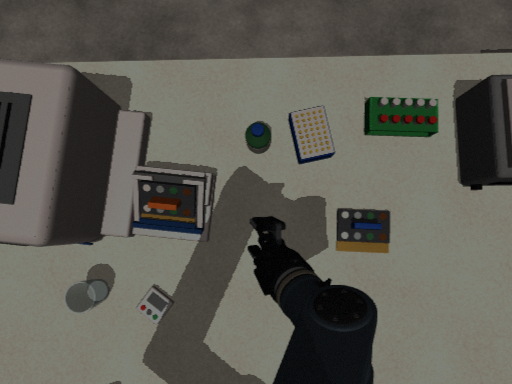

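Everything else is where it was. As a numeric check, I'll project the seated-plate model into the pictures.

Run:
```python
from bayfit import *
from h import BAY
cs=cam('scene'); z=np.load('w13.npz'); cw=(z['K'],z['r'],z['t'])
# scene obs: bar corners upper edge front/back, bar bottom front
b=[([19,-31,50],(265,193)),([19,31,50],(414,191)),([19,-31,14],(263,275)),([19,31,14],(415,275)),([5,-31,50],(263,183)),([5,31,50],(413,181))]
w=[([19,-31,50],(390,72)),([5,-31,50],(370,72)),([50,-62,14],(438,155)),([-26,-62,14],(324,150))]
o=[(cs,P,pix(u,5,300,120)) for P,u in b]+[(cw,P,[u[0]/1.5-.17,u[1]/1.5-.17]) for P,u in w]
def res(p,raw=False):
    Rp=BAY[0]*R.from_euler('ZY',[p[3],-p[4]])
    return np.concatenate([proj(c,BAY[0].apply(p[:3])+BAY[1]+Rp.apply(np.array(P)/1e3))[0]-u for c,P,u in o])
s=least_squares(res,[0,0,0,0,0],x_scale=[.01,.01,.01,.1,.1])
print('bay mm',s.x[:3]*1e3,'yaw,phi deg',np.degrees(s.x[3:]),np.round(s.fun,1))
print('home resid',np.round(res([-.001,0,0,0,0]),1))
```

```text
bay mm [ 3.56335355  0.87099943 -0.71334199] yaw,phi deg [-4.27491625  4.27250531] [-0.8 -0.7  1.  -0.2 -1.2  0.5 -0.3  0.7 -1.4  0.2 -0.3  0.7  1.3  0.8
 -1.2  0.4  0.3 -1.6 -0.3 -1.4]
home resid [-0.6 -0.3  0.7 -0.3 -1.1  0.6 -0.8  0.2 -1.6  0.1 -1.   0.1  3.   1.
  0.5  1.   1.3 -2.8  0.3  0.4]
```

Run:
```python
from fit import *
from h import BAY
cs=cam('scene')
for x,phi in((-2,0),(0,0),(2,0),(0,2.5),(0,4)):
    Rp=BAY[0]*R.from_euler('y',-np.radians(phi)); t=BAY[0].apply([(x-50)/1e3,0,0])+BAY[1]
    f=lambda P:((proj(cs,Rp.apply((np.array(P)+[50,0,0])/1e3)+t)-[300,120]+.5)*5-.5).round(0).tolist()
    print(x,phi,'far top edge',f([[50,-62,14],[50,0,14],[50,62,14]]),'bar top',f([[19,-31,50],[19,31,50]]))
print('block top inner edge',((proj(cs,BAY[0].apply(np.array([[52,-60,12],[52,60,12],[52,-30,12]])/1e3)+BAY[1])-[300,120]+.5)*5).round(0).tolist())
im=cv2.imread('pics/s13f.png'); crop(im,330,150,410,190,10,'pics/s14.png',2.2)
im=cv2.imread('pics/w13.png'); crop(im,150,0,320,150,4,'pics/w14.png',1.3)
```

```text
-2 0 far top edge [[194.0, 300.0], [353.0, 298.0], [512.0, 296.0]] bar top [[261.0, 191.0], [417.0, 189.0]]
0 0 far top edge [[195.0, 301.0], [354.0, 299.0], [513.0, 297.0]] bar top [[262.0, 192.0], [418.0, 190.0]]
2 0 far top edge [[196.0, 303.0], [355.0, 301.0], [515.0, 299.0]] bar top [[264.0, 193.0], [420.0, 191.0]]
0 2.5 far top edge [[195.0, 290.0], [354.0, 288.0], [514.0, 286.0]] bar top [[262.0, 184.0], [417.0, 182.0]]
0 4 far top edge [[195.0, 283.0], [354.0, 281.0], [514.0, 279.0]] bar top [[261.0, 179.0], [416.0, 177.0]]
block top inner edge [[201.0, 308.0], [510.0, 304.0], [278.0, 307.0]]
```

View pics/s14.png

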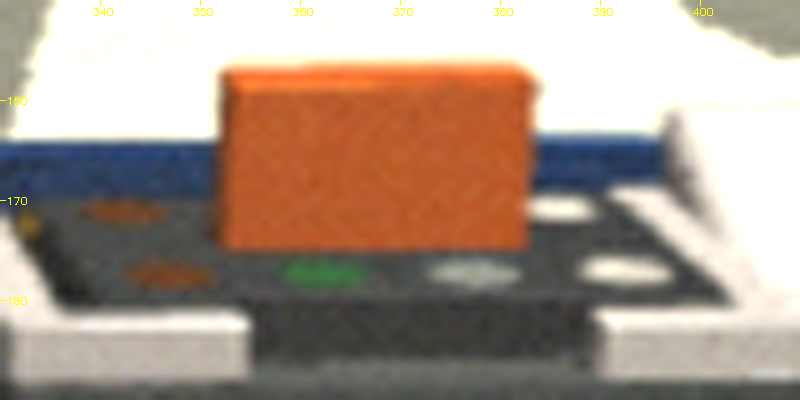

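View pics/w14.png

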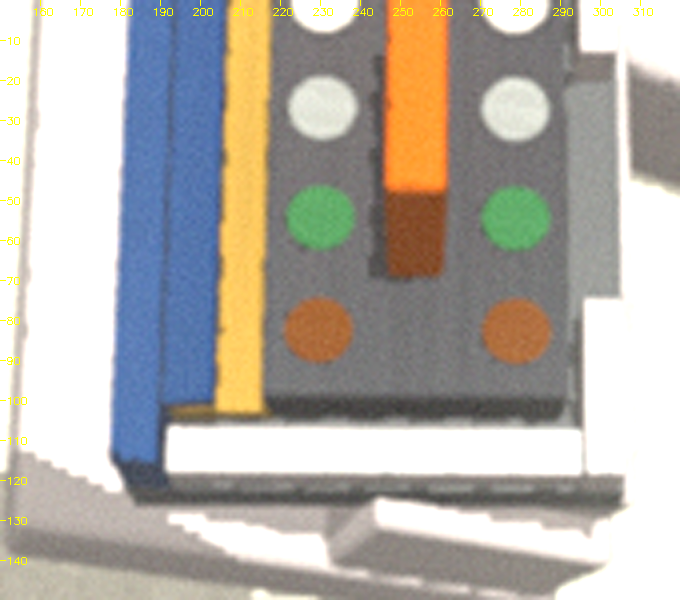

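The plate's far edge is at row 180 (300 in the 5x crop). The flat model predicts 299, and a 2.5° tilt would give 288, so it is flat and square under the lip. Handing in.

Run:
```python
from rig import env
s=env.observe();print(s['time'],s['ft_force'],s['joint_velocities'].round(3)); print(env.close_job())
```

```text
18.425 [ 0.77080775 -0.67641549  0.20035576] [ 0.007  0.002 -0.     0.001  0.    -0.003]
the job is handed in; nothing more can be done
None
```

The orange-gripped plate is loaded in the bay with its tongue under the blue lip. I released it and handed the job in at 18.4 s of the 48 s allowed.

**What I did**
- My first grasp, with the tool pointing straight down, would have hit a wrist joint limit at the tilt needed for insertion. I put the plate back on the bench and regripped it with the gripper leaning 25° along the bar.
- I then slid the tongue under the lip with the far edge about 14° up. I lowered that edge while holding the plate until the floor was carrying about 7 N, then opened the jaws and backed away.

**Last checks**
- **Flatness:** in the scene camera the plate's far edge was at crop row 300. My model gives 299 for lying flat and 288 for a 2.5° tilt.
- **Position:** while still gripped, the computed pose was about 2 mm towards the stop wall, 1 mm sideways, 0.6 mm in height and 0.1° of tilt. The grip bar looked unmoved in the scene picture after release.
- **Bystanders:** by eye, the blue-gripped plate, bottle and tip box are where they were in the first top picture; I did not measure them.
- **Robot clear:** the arm was at rest away from the bay, with wrist force around 1 N.

**One check disagreed:** a free fit of the plate's pose from the last scene and wrist pictures gave about 4° of yaw and 4° of tilt. I put that down to too few good points, because the flat model matched the scene picture about equally well, within about 1.6 px. It was up to 3 px off in the wrist picture.

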